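# Heft the fastener tins, pile them heaviest first and clamp the pile

### The arm

A 6-joint arm with a two-finger parallel gripper is mounted at the origin on a cart in front of the work surface, level with it; the furniture and walls round the work are solid. World frame = base frame: x ahead of the robot, y to its left, z up, the work surface at z = 0. Lengths are in mm, angles in rad, forces in N, time in s.
With the tool pointing down it reaches from about 350 to 975 mm from the base axis. Payload 7.1 kg.
Tool frame: the origin (TCP) lies at the very end of the fingers, on their centre line; the grasp point (between the pads) lies 19 mm behind it; z points along the fingers, y is the direction in which the jaws open and shut (so a half turn about z gives the same grasp; the last joint's range is limited). The gripper opens to 88 mm and grips with 3 to 60 N. Pads are 20 mm wide; open, the fingers measure 115 mm over their backs; the gripper's body (75 mm by 178 mm) begins 61 mm behind the grasp point.
Start: joints at [-1.241, 0.423, 1.63, -0, 1.089, -0.019], TCP at [213.623, -587.341, 222.675] pointing down, gripper open.
Joint ranges: [-3, 3], [-0.9, 2.11], [0.09, 2.58], [-1.31, 4.45], [0.11, 2.69], [-2.54, 2.54]. Speed limits (rad/s): [2.39, 2.39, 3.01, 3.14, 3.14, 3.14].

### API

Orientations are given as a rotation vector (axis times angle).
In Python, from workcell import readout, imaging, close_job gives the robot as it stands.
- The arm moves only by the tool carry_out, never from a script. Its argument "rows" is a list of rows, each a list of 3 entries, a list of its own where there are three numbers: the shift along the tool's x, y, z in m, then the turn, a rotation vector about the tool's x, y, z in rad, then the closure, from 0 (fully open) to 1 (shut). In form: [[[dx, dy, dz], [wx, wy, wz], hand], ...]. A call has 1 to 12 rows; each row shifts and turns the commanded pose from where the row before left it, along the tool's axes as they then stand; what a row does not reach is not made up. A row lasts 1/12 s, in which the tool goes at most 41.7 mm and 7.16 degrees, less where a joint would pass 70% of its speed; a pose out of reach is approached as far as the arm can. A call with a gripper value outside its range is refused whole. The fingers move at their own pace and stop on an object; the grip force is fixed at half the most. Time passes only in rows, so rows that do not move let the fingers close. It gives the time, the measured TCP pose, the force and the opening at its end, in the units of the state.
- readout.get_obs(): the state, without advancing time (a new reading comes with each control period).
- imaging.get_image(name): name is "side" or "top"; returns the picture (384x512x3 uint8, red, green, blue); there is no depth.
- imaging.camera_params(name): a dict with "fx", "fy", "cx", "cy" (pixels), "rvec" (rotation vector, rad) and "tvec" (3), from world to camera coordinates, as OpenCV has them. Camera axes: x right, y down, z forward; pixel columns grow to the right and rows downward; lengths in mm; the calibration is good to about 2 mm. A picture is of the moment at which its call begins. camera_params takes no time and is no camera call.
- close_job(): hands the job in, once; it reports no verdict.
The state is a dict: "t": time; "qpos": joint angles; "qvel": joint speeds; "joint_torque": joint torques, N m; "ee_pos": TCP position; "orientation": TCP orientation; "ft_force": force on the tool from outside, world axes, zero at the start; "moment": the same for the moment, N m; "width": finger opening in mm.
Only numpy, scipy, OpenCV 4.12 (cv2) and the standard library are available. Lean on these libraries where they do the work, as an engineer would, in place of code of your own. Each camera call takes 0.05 s, during which the arm holds its last target.

### The job

Crank the jaw of the stacking clamp open, then pile all the steel tins flat in it, one on another, lengthways between the jaws and level, with the heaviest at the bottom and each next one lighter; they look alike, so heft them to tell. Then crank the jaw shut until it bears firmly on the ends of the tins, and let go. Leave the sanding block and the other things on the bench where they lie.

Things in the scene. Friction and masses are not known exactly. Their poses are not given: they have to be found in the camera images.
- tin_a_c (a point): a closed steel tin (56 x 116 x 30 mm, lid fixed), one of up to four that look alike, may be absent; point at its centre, 15 mm above its underside; x across the 56 mm width, y along the length, z up. Tins weigh 0.1 to 0.85 kg, hidden contents; any two differ by 0.12 kg or more
- tin_b_c (a point): a closed steel tin (56 x 116 x 30 mm, lid fixed), one of up to four that look alike, may be absent; point at its centre, 15 mm above its underside; x across the 56 mm width, y along the length, z up. Tins weigh 0.1 to 0.85 kg, hidden contents; any two differ by 0.12 kg or more
- tin_c_c (a point): a closed steel tin (56 x 116 x 30 mm, lid fixed), one of up to four that look alike, may be absent; point at its centre, 15 mm above its underside; x across the 56 mm width, y along the length, z up. Tins weigh 0.1 to 0.85 kg, hidden contents; any two differ by 0.12 kg or more
- tin_d_c (a point): a closed steel tin (56 x 116 x 30 mm, lid fixed), one of up to four that look alike, may be absent; point at its centre, 15 mm above its underside; x across the 56 mm width, y along the length, z up. Tins weigh 0.1 to 0.85 kg, hidden contents; any two differ by 0.12 kg or more
- bed (a point): point on the clamp's base plate (10 mm above the bench) where the middle of the lowest tin's underside belongs when that tin touches the fixed jaw; x points along the clamp to the fixed jaw, whose upright face is 58 mm from this point, y across, z up. Tins lie here one on another with their 116 mm length along x; four make a pile 120 mm high
- clamp: the stacking clamp of grey and dark steel, bolted down at a different place and turn in each run: base plate 285 x 84 x 10 mm, fixed jaw at one end, gear housing with crank at the other. Jaws are 76 mm wide and 118 mm high above the bench; the long sides of the pile are left open for the fingers. Origin under the base on its centre line, 23.5 mm behind point bed, x to the fixed jaw
- clamp_jaw: the moving jaw; origin at bench height below the upright face that presses on the tins, on the clamp's centre line, x towards the fixed jaw. At the start it stands too far closed to let a tin in
- clamp_crank (a joint): turn of the crank in rad, 0 (jaw fully open) to 7.5, growing clockwise as seen from above; clockwise closes the jaw by 8 mm per radian: the clear gap between the jaw faces is 155 mm minus 8 mm times this value, so it meets a tin lying lengthways at about 4.9. Friction of about 0.25 N m (some 6 N at the knob) keeps crank and jaw where they are left
- crank_axis (a point): point on the upright axis of the crank, on top of the gear housing behind the moving jaw, at the height of the middle of the knob (about 137 mm above the bench); its x axis points to the knob and turns with the crank
- crank_knob (a point): middle of the upright wooden crank knob, a cylinder 23 mm across and 40 mm tall that spins freely on its own pin, 45 mm from the crank's axis; the steel crank arm lies 20 mm below this point, so pinch it from above and lead it round in a circle
- sand_block: dark wooden sanding block 61 x 101 x 32 mm, no tin, lying among the tins; origin under its middle, z up, y along its length; a bystander to be left where it lies
- scale_block_5: thin reddish wooden slip 36 x 120 x 10 mm; origin under its middle, z up, y along its length; a bystander to be left where it lies
- scale_block_1: reddish-brown wooden block 40 x 130 x 30 mm; origin under its middle, z up, y along its length; a bystander to be left where it lies

How it is judged (in metres and radians):
On the way, in this order (a step that is already met when the one before it is completed fails the run):
1. the jaw is cranked open wide enough to let a tin in (x of clamp_jaw in the frame of bed below -0.064 m), for 0.2 s.
2. all tins lie piled between the jaws, heaviest at the bottom, each next one lighter, and are let go (x of tin_b_c in the frame of bed between -0.042 and 0.022 m and y of tin_b_c in the frame of bed between -0.016 and 0.016 m and z of tin_b_c in the frame of bed between 0.01 and 0.112 m and angle between each of tin_b_c, tin_d_c, tin_a_c, tin_c_c's own z axis and vertical below 0.12 rad and angle between the y axis of each of tin_b_c, tin_d_c, tin_a_c, tin_c_c and the x axis of bed, either way round below 0.2 rad and x of tin_d_c in the frame of bed between -0.042 and 0.022 m and y of tin_d_c in the frame of bed between -0.016 and 0.016 m and z of tin_d_c in the frame of bed between 0.01 and 0.112 m and x of tin_a_c in the frame of bed between -0.042 and 0.022 m and y of tin_a_c in the frame of bed between -0.016 and 0.016 m and z of tin_a_c in the frame of bed between 0.01 and 0.112 m and x of tin_c_c in the frame of bed between -0.042 and 0.022 m and y of tin_c_c in the frame of bed between -0.016 and 0.016 m and z of tin_c_c in the frame of bed between 0.01 and 0.112 m and z of each of tin_d_c, tin_a_c, tin_c_c in the frame of tin_b_c above 0.022 m and z of each of tin_a_c, tin_c_c in the frame of tin_d_c above 0.022 m and z of tin_c_c in the frame of tin_a_c above 0.022 m and contact force between the fingers and anything else below 0.1 N), for 0.3 s.
3. the jaw is cranked onto the tins and bears on them (contact force between clamp_jaw and anything else above 4 N and x of clamp_jaw in the frame of bed between -0.061 and -0.055 m), for 0.2 s.
At the end, for the whole second after the job is handed in: All tins lie level (0.12 rad) and lengthways (0.2 rad) in one pile between the jaws, within 16 mm of the clamp's centre line, every tin above each heavier one; the jaw gap is within 3 mm of the tins' length and the jaw presses on them with over 4 N; it stays so (all of step 3 and x of tin_b_c in the frame of bed between -0.042 and 0.022 m and y of tin_b_c in the frame of bed between -0.016 and 0.016 m and z of tin_b_c in the frame of bed between 0.01 and 0.112 m and angle between each of tin_b_c, tin_d_c, tin_a_c, tin_c_c's own z axis and vertical below 0.12 rad and angle between the y axis of each of tin_b_c, tin_d_c, tin_a_c, tin_c_c and the x axis of bed, either way round below 0.2 rad and x of tin_d_c in the frame of bed between -0.042 and 0.022 m and y of tin_d_c in the frame of bed between -0.016 and 0.016 m and z of tin_d_c in the frame of bed between 0.01 and 0.112 m and x of tin_a_c in the frame of bed between -0.042 and 0.022 m and y of tin_a_c in the frame of bed between -0.016 and 0.016 m and z of tin_a_c in the frame of bed between 0.01 and 0.112 m and x of tin_c_c in the frame of bed between -0.042 and 0.022 m and y of tin_c_c in the frame of bed between -0.016 and 0.016 m and z of tin_c_c in the frame of bed between 0.01 and 0.112 m and z of each of tin_d_c, tin_a_c, tin_c_c in the frame of tin_b_c above 0.022 m and z of each of tin_a_c, tin_c_c in the frame of tin_d_c above 0.022 m and z of tin_c_c in the frame of tin_a_c above 0.022 m); the robot touches nothing.
It fails at once if a bystander on the bench is shoved more than 50 mm (distance of any of sand_block, scale_block_5, scale_block_1 from where it was at the start of the episode above 0.05 m).
Of tin_a, tin_b, tin_c, tin_d only 3 to 4 are there at a start; the rules pass over those that are not, and their reading is None.
At some moment in a run one of tin_a, tin_b, tin_c, tin_d may be knocked a few centimetres aside while the robot is not near it.
Once in a run the grip may slacken for a moment while it holds something.
It also fails if it takes over 210 s, if anything falls off the work surface, if the arm or the gripper's body presses on something with over 40 N, if the wrist force passes 120 N, or if a joint passes its speed limit or range.

## Working session

There is one attempt and no reset: what is moved stays moved. The work goes in short steps, Python scripts to look and compute and a tool call to move; the robot and the scene stay as the last step left them, time stands still between calls to the robot, and variables do not carry over. Pictures are saved under pics/ and viewed, and the job is handed in when it is done.

Besides the shell and the picture viewer there is one more tool, called after ">>>" by a JSON object that holds its "op" and its "data", one argument or row to a line. carry_out: Moves the arm, as the interface text tells. Its arguments: {"type":"object","properties":{"rows":{"type":"array","items":{"type":"array"}}},"required":["rows"]}

```bash
mkdir -p pics; ls; cat > h.py <<'E'
import numpy as np, cv2
from workcell import readout, imaging
def cam(n):
    p=imaging.camera_params(n); K=np.array([[p['fx'],0,p['cx']],[0,p['fy'],p['cy']],[0,0,1.]])
    R=cv2.Rodrigues(np.array(p['rvec'],float))[0]; t=np.array(p['tvec'],float).ravel(); return K,R,t
def ray(n,px,z):
    K,R,t=cam(n); px=np.atleast_2d(np.array(px,float)); d=np.linalg.solve(K,np.c_[px,np.ones(len(px))].T); d=R.T@d; c=-R.T@t
    s=(z-c[2])/d[2]; return (c[:,None]+d*s).T
def proj(n,P):
    K,R,t=cam(n); P=np.atleast_2d(np.array(P,float)); q=K@(R@P.T+t[:,None]); return (q[:2]/q[2]).T
def snap(n,f,crop=None,sc=1):
    im=imaging.get_image(n); b=im[:,:,::-1].copy(); np.save('pics/'+f+'.npy',im)
    if crop: x0,y0,x1,y1=crop; b=b[y0:y1,x0:x1]
    if sc!=1: b=cv2.resize(b,None,fx=sc,fy=sc,interpolation=cv2.INTER_CUBIC)
    cv2.imwrite('pics/'+f+'.png',b); return im
def tri(n1,p1,n2,p2):
    Ps=[]
    for n in (n1,n2):
        K,R,t=cam(n); Ps.append(K@np.c_[R,t])
    X=cv2.triangulatePoints(Ps[0],Ps[1],np.array(p1,float).reshape(2,1),np.array(p2,float).reshape(2,1)); return (X[:3]/X[3]).ravel()
E
python3 - <<'E'
from h import *
snap('top','top0',sc=1.5);snap('side','side0',sc=1.5)
print(readout.get_obs())
for n in('top','side'):
    K,R,t=cam(n);print(n,K[0,0],-R.T@t,R[2])
E
```

```text
pics
{'t': 0.1, 'qpos': array([-1.24102679e+00,  4.23764392e-01,  1.63059622e+00, -7.06570576e-06,
        1.08861144e+00, -1.90085283e-02]), 'qvel': array([ 2.01163571e-05, -9.64538999e-04, -3.25396281e-03,  2.38902593e-03,
       -7.50953684e-04, -2.96871548e-04]), 'joint_torque': array([ 4.31592980e-04, -5.45613348e+01, -2.74326146e+01,  6.45690970e-02,
        1.87902135e-02, -3.30635794e-05]), 'ee_pos': array([ 213.44907069, -586.89025665,  221.9862744 ]), 'orientation': array([-3.09260120e+00, -5.44855437e-01,  3.44878744e-04]), 'ft_force': array([-0.42238672,  0.25836309,  0.62052564]), 'moment': array([-0.00981105,  0.03519785,  0.00033659]), 'width': 87.71361235509995}
top 497.65479694312876 [ 264.59143564   17.99351638 1731.7690677 ] [ 0.14302569 -0.00345389 -0.98971295]
side 422.8280655639593 [178.31140719 808.39291186 857.67264279] [ 0.2787532  -0.70055224 -0.65690426]
```

View pics/top0.png

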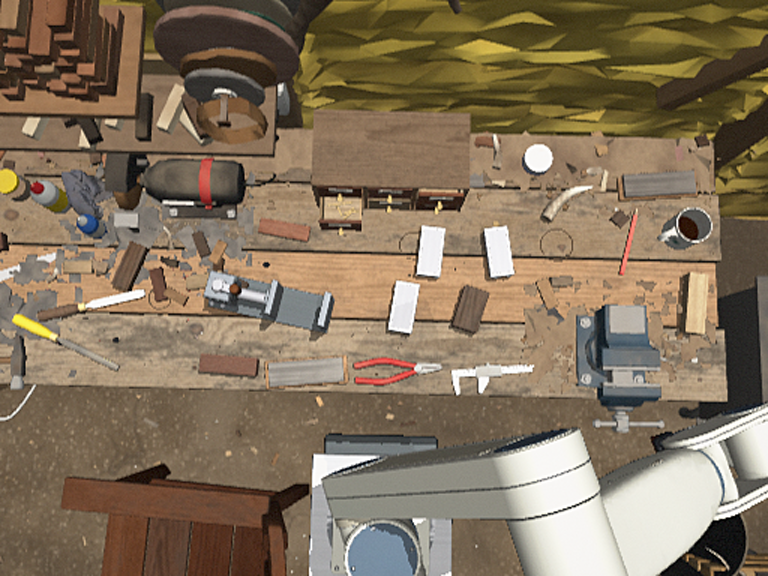

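View pics/side0.png

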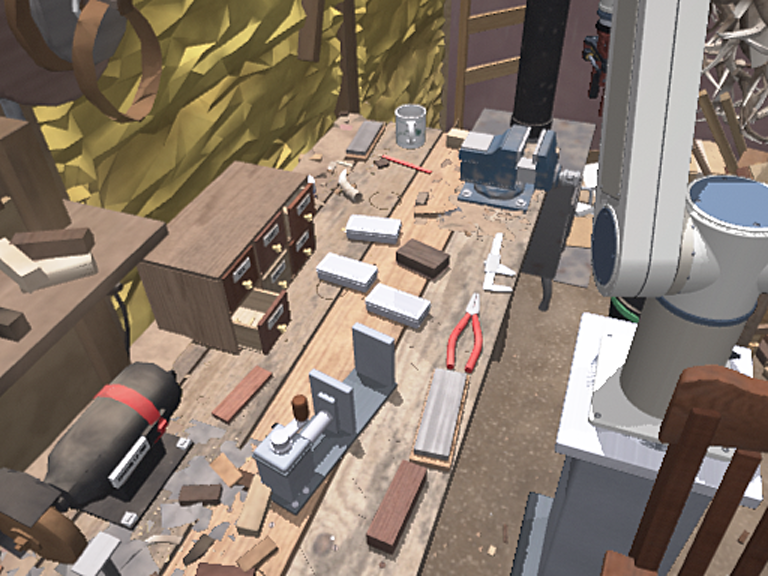

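The overview shows three white tins (top-view pixels about (287,168), (332,168), (269,205) at native scale). The dark sanding block is at (313,206) and the clamp runs from (143,195) to (222,206), with its crank at the left end. Next I zoom in to measure.

```bash
python3 - <<'E'
from h import *
for n,c in(('top',(120,140,360,260)),('side',(160,120,320,360))):
    im=np.load(f'pics/{n}0.npy');b=im[c[1]:c[3],c[0]:c[2],::-1]
    s=3.3 if n=='top' else 2.5
    cv2.imwrite(f'pics/{n}0z.png',cv2.resize(b,None,fx=s,fy=s,interpolation=cv2.INTER_CUBIC))
im=np.load('pics/top0.npy');m=(im.min(2)>200).astype(np.uint8)
for n in('top','side'):
    im=np.load(f'pics/{n}0.npy');hsv=cv2.cvtColor(im,cv2.COLOR_RGB2HSV)
    m=((hsv[:,:,2]>195)&(hsv[:,:,1]<40)).astype(np.uint8)
    cs,_=cv2.findContours(m,cv2.RETR_EXTERNAL,cv2.CHAIN_APPROX_NONE)
    for c in cs:
        a=cv2.contourArea(c)
        if 250<a<1500:
            r=cv2.minAreaRect(c);bx=cv2.boxPoints(r)
            if n=='top':
                w=ray(n,bx,30.);e=[w[1]-w[0],w[2]-w[1]];L=[np.linalg.norm(v) for v in e];k=int(np.argmax(L));v=e[k]
                print(n,np.round(r[0]),a,'center',w.mean(0).round(1),'dims',np.round(L,1),'ang',np.degrees(np.arctan2(v[1],v[0])).round(1))
            else: print(n,np.round(r[0]),a)
E
```

```text
top [229. 314.] 343.5 center [118.7  87.4  30. ] dims [140.7  68.6] ang -88.5
top [491. 305.] 1136.5 center [ 170.2 -792.9   30. ] dims [220.7 161.1] ang -65.5
top [329. 251.] 318.0 center [ 336.9 -245.1   30. ] dims [186.8  61.1] ang -78.7
top [269. 204.] 477.0 center [491.3 -37.5  30. ] dims [115.2  54.5] ang -8.4
top [332. 167.] 464.0 center [ 627.3 -256.5   30. ] dims [ 54.3 117.4] ang -171.9
top [287. 167.] 465.5 center [624.1 -97.7  30. ] dims [116.3  54.9] ang -4.9
side [ 63. 369.] 431.5
side [194. 289.] 558.0
side [294. 274.] 823.5
side [264. 200.] 496.5
side [ 33. 177.] 286.0
side [231. 178.] 421.5
side [333. 174.] 309.0
side [248. 149.] 328.0
```

```bash
sleep 1; ls pics
```

```text
side0.npy
side0.png
side0z.png
top0.npy
top0.png
top0z.png
```

View pics/top0z.png

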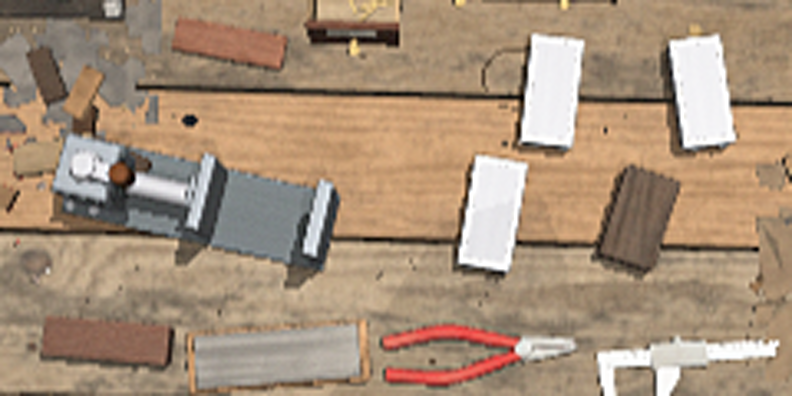

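View pics/side0z.png

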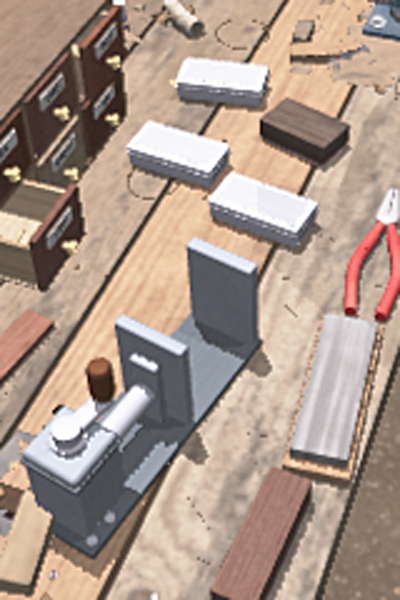

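```bash
python3 - <<'E'
from h import *
for n,c,s in(('top',(130,175,230,230),8),('side',(165,210,270,345),4.4)):
    im=np.load(f'pics/{n}0.npy');b=im[c[1]:c[3],c[0]:c[2],::-1]
    b=cv2.resize(b,None,fx=s,fy=s,interpolation=cv2.INTER_CUBIC)
    for i in range(c[0],c[2],10): cv2.putText(b,str(i),(int((i+.5-c[0])*s),10),0,.35,(0,0,255));cv2.line(b,(int((i+.5-c[0])*s),12),(int((i+.5-c[0])*s),18),(0,0,255))
    for i in range(c[1],c[3],10): cv2.putText(b,str(i),(0,int((i+.5-c[1])*s)),0,.35,(0,0,255))
    cv2.imwrite(f'pics/{n}0c.png',b)
E
```

```text
(no output)
```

View pics/top0c.png

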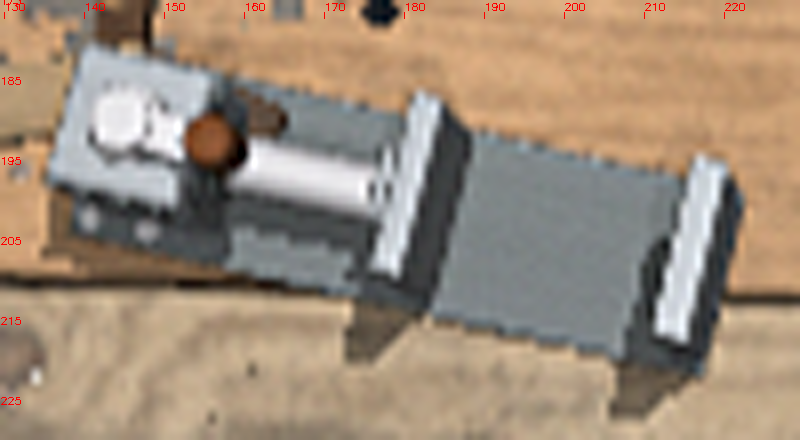

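View pics/side0c.png

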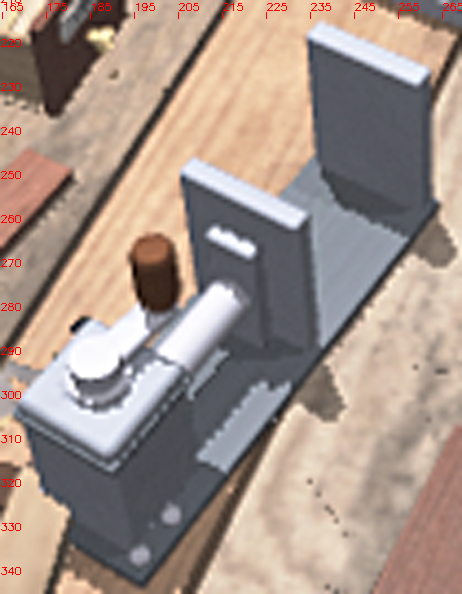

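```bash
python3 - <<'E'
from h import *
T=lambda l:np.array(l,float)/8+[129.5,174.5]
S=lambda l:np.array(l,float)/4.4+[164.5,209.5]
F=T([(702,155),(730,165),(688,342),(656,333)]);M=T([(415,92),(443,100),(398,278),(370,270)])
# two-view check heights: fixed jaw far corners, side view left/right top back corners
print('h fixed', tri('top',F[0],'side',S([318,25])), )
print('midpts tri', tri('top',F.mean(0),'side',S([(308,33),(428,84),(432,72),(318,25)]).mean(0)), tri('top',M.mean(0),'side',S([(180,172),(192,160),(310,214),(302,228)]).mean(0)))
f=ray('top',F,118);m=ray('top',M,118)
print(f.round(1));print(m.round(1))
def ang(v):return np.degrees(np.arctan2(v[1],v[0]))
print('inner face dirs',ang(f[3]-f[0]),ang(m[2]-m[1]),ang(f[2]-f[1]),ang(m[3]-m[0]))
print('centers',f.mean(0),m.mean(0),'axis dir',ang(f.mean(0)-m.mean(0)))
k=tri('top',T([213,138]),'side',S([154,245]));print('knob top tri',k)
n=tri('top',T([120,115]),'side',S([95,355]));print('nut',n)
print('knob',ray('top',T([[213,138]]),157),'axis',ray('top',T([[120,116]]),135))
# base plate near side edge line at z=10
E
```

```text
h fixed [504.70706981 133.80708689 124.28614769]
midpts tri [468.86228328 136.79356739 115.92288855] [491.81118087 255.0415461  118.70653537]
[[508.4 135.1 118. ]
 [504.6 123.5 118. ]
 [431.3 137.9 118. ]
 [434.6 151.1 118. ]]
[[531.4 253.7 118. ]
 [528.4 242.1 118. ]
 [454.3 257.1 118. ]
 [457.3 268.6 118. ]]
inner face dirs 167.73915926761217 168.57718417993786 168.81292504252264 168.6364503182716
centers [469.71690815 136.88939439 118.        ] [492.85013988 255.38808786 118.        ] axis dir -101.04631306476362
knob top tri [503.54239427 327.60544226 157.06993742]
nut [516.98229436 372.75340421 122.46926736]
knob [[504.10817187 327.82322278 157.        ]] axis [[515.46122802 370.29871112 135.        ]]
```

```bash
cat >> h.py <<'E'
def st():
    o=readout.get_obs(); R=cv2.Rodrigues(np.array(o['orientation'],float))[0]
    yaw=np.degrees(np.arctan2(R[1,0],R[0,0])); tilt=np.degrees(np.arccos(-R[2,2]))
    print('t %.2f pos %s yaw %.2f tilt %.2f w %.1f F %s M %s q1 %.2f q6 %.2f'%(o['t'],np.round(o['ee_pos'],1),yaw,tilt,o['width'],np.round(o['ft_force'],2),np.round(o['moment'],3),o['qpos'][0],o['qpos'][5]))
    return o,R,yaw
def to(p,yaw=None):
    o,R,y=st()
    ty=y if yaw is None else yaw
    dz=(ty-y+180)%360-180
    print('turn wz rad %.4f'%(-np.radians(dz)))
    c,s=np.cos(np.radians(ty)),np.sin(np.radians(ty)); Rn=np.array([[c,s,0],[s,-c,0],[0,0,-1]])
    d=Rn.T@(np.array(p)-o['ee_pos']); print('shift after turn (tool mm)',d.round(1))
    rv=cv2.Rodrigues(R.T@Rn)[0].ravel(); print('full rotvec in tool',rv.round(4))
E
python3 - <<'E'
from h import *
to([504,327.8,300],78.6)
E
```

```text
t 0.10 pos [ 213.4 -586.9  222. ] yaw 19.98 tilt 0.08 w 87.7 F [-0.42  0.26  0.62] M [-0.01   0.035  0.   ] q1 -1.24 q6 -0.02
turn wz rad -1.0230
shift after turn (tool mm) [954.1 104.  -78. ]
full rotvec in tool [-1.200e-03 -7.000e-04 -1.023e+00]
```

>>> {"op": "carry_out", "data": {
  "rows": [
    [[0,0,-0.009],[0,0,-0.114],0],
    [[0,0,-0.009],[0,0,-0.114],0],
    [[0,0,-0.009],[0,0,-0.114],0],
    [[0,0,-0.009],[0,0,-0.114],0],
    [[0,0,-0.009],[0,0,-0.114],0],
    [[0,0,-0.009],[0,0,-0.114],0],
    [[0,0,-0.009],[0,0,-0.114],0],
    [[0,0,-0.009],[0,0,-0.114],0],
    [[0,0,-0.006],[0,0,-0.111],0]
  ]
}}

```text
t: 0.85
ee_pos: [213.6, -587.3, 301.2]
orientation: [2.425, 1.997, -0.0]
ft_force: [-0.1, 0.7, 0.1]
width: 87.9
```

>>> {"op": "carry_out", "data": {
  "rows": [
    [[0.03,0.003,0],[0,0,0],0],
    [[0.04,0.0044,0],[0,0,0],0],
    [[0.04,0.0044,0],[0,0,0],0],
    [[0.04,0.0044,0],[0,0,0],0],
    [[0.04,0.0044,0],[0,0,0],0],
    [[0.04,0.0044,0],[0,0,0],0],
    [[0.04,0.0044,0],[0,0,0],0],
    [[0.04,0.0044,0],[0,0,0],0],
    [[0.04,0.0044,0],[0,0,0],0],
    [[0.04,0.0044,0],[0,0,0],0],
    [[0.04,0.0044,0],[0,0,0],0],
    [[0.04,0.0044,0],[0,0,0],0]
  ]
}}

```text
t: 1.85
ee_pos: [356.7, -134.9, 300.7]
orientation: [2.432, 1.989, 0.0]
ft_force: [0.9, 0.2, 0.6]
width: 88.2
```

>>> {"op": "carry_out", "data": {
  "rows": [
    [[0.04,0.0044,0],[0,0,0],0],
    [[0.04,0.0044,0],[0,0,0],0],
    [[0.04,0.0044,0],[0,0,0],0],
    [[0.04,0.0044,0],[0,0,0],0],
    [[0.04,0.0044,0],[0,0,0],0],
    [[0.04,0.0044,0],[0,0,0],0],
    [[0.04,0.0044,0],[0,0,0],0],
    [[0.04,0.0044,0],[0,0,0],0],
    [[0.04,0.0044,0],[0,0,0],0],
    [[0.04,0.0044,0],[0,0,0],0],
    [[0.04,0.0044,0],[0,0,0],0],
    [[0.03,0.003,0],[0,0,0],0]
  ]
}}

```text
t: 2.85
ee_pos: [500.5, 316.7, 300.2]
orientation: [-2.43, -1.991, 0.0]
ft_force: [0.2, 0.3, -0.1]
width: 87.4
```

```bash
python3 - <<'E'
from h import *
to([504,327.8,180],78.6)
E
```

```text
t 2.85 pos [500.5 316.7 300.2] yaw 78.66 tilt 0.02 w 87.4 F [ 0.25  0.33 -0.12] M [-0.029 -0.086 -0.027] q1 0.54 q6 0.74
turn wz rad 0.0011
shift after turn (tool mm) [ 11.5   1.3 120.2]
full rotvec in tool [-0.0003 -0.0002  0.0011]
```

>>> {"op": "carry_out", "data": {
  "rows": [
    [[0.012,0.001,0.03],[0,0,0],0],
    [[0,0,0.03],[0,0,0],0],
    [[0,0,0.03],[0,0,0],0],
    [[0,0,0.0],[0,0,0],0],
    [[0,0,0.0],[0,0,0],0]
  ]
}}

```text
t: 3.27
ee_pos: [502.5, 324.8, 209.3]
orientation: [-2.431, -1.99, 0.007]
ft_force: [0.0, 0.9, 0.0]
width: 87.8
```

```bash
python3 - <<'E'
from h import *
to([504,327.8,128],78.6)
snap('top','top1',(110,140,270,260),5);snap('side','side1',(140,170,300,290),5)
E
```

```text
t 3.27 pos [502.5 324.8 209.3] yaw 78.61 tilt 0.24 w 87.8 F [0.04 0.86 0.02] M [-0.036 -0.041  0.048] q1 0.55 q6 0.75
turn wz rad 0.0001
shift after turn (tool mm) [ 3.3  0.9 81.3]
full rotvec in tool [-0.0031  0.0029  0.0001]
```

View pics/side1.png

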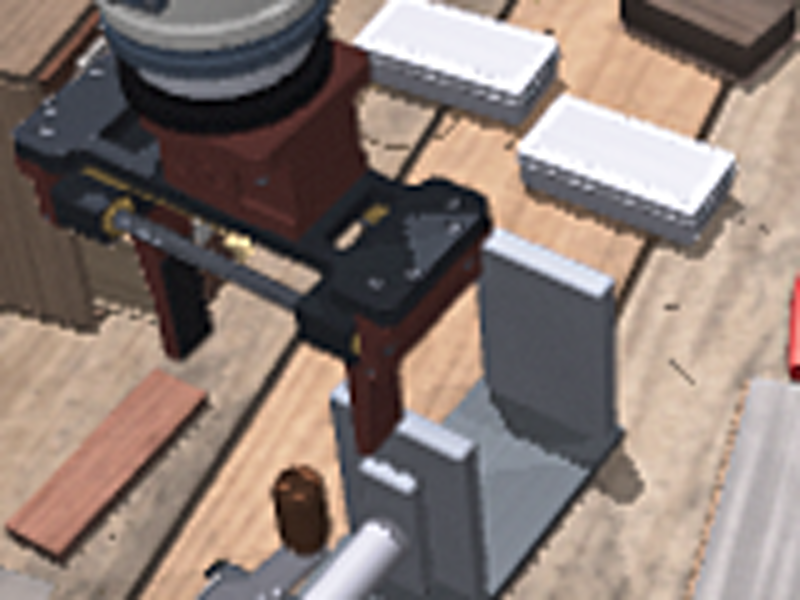

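View pics/top1.png

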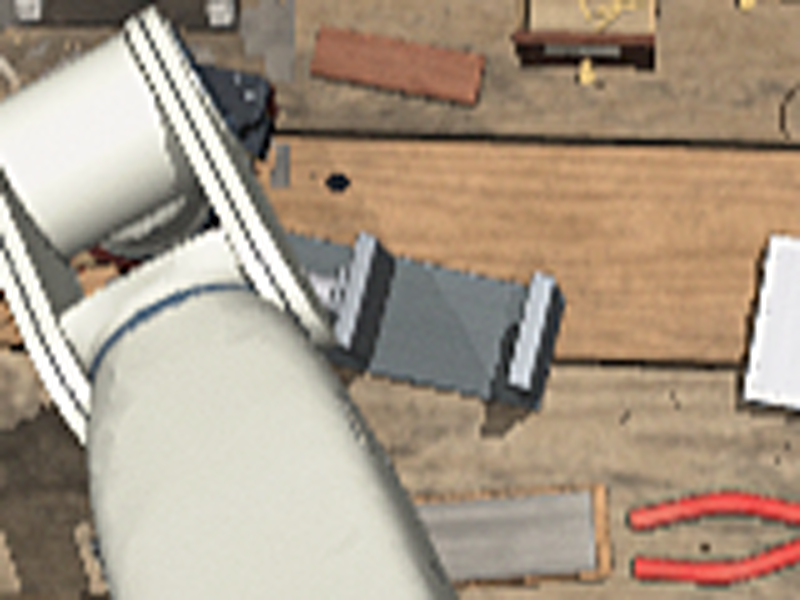

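Side view: the open fingers (tips near (185,350) and (380,450) in the crop) straddle the knob at (300,508). I'm lowering and pinching.

>>> {"op": "carry_out", "data": {
  "rows": [
    [[0.002,0.001,0.027],[0,0,0],0],
    [[0,0,0.027],[0,0,0],0],
    [[0,0,0.026],[0,0,0],0],
    [[0,0,0.0],[0,0,0],0],
    [[0,0,0],[0,0,0],1],
    [[0,0,0],[0,0,0],1],
    [[0,0,0],[0,0,0],1],
    [[0,0,0],[0,0,0],1],
    [[0,0,0],[0,0,0],1],
    [[0,0,0],[0,0,0],1]
  ]
}}

```text
t: 4.2
ee_pos: [505.3, 327.3, 131.6]
orientation: [2.431, 1.99, 0.002]
ft_force: [0.1, 0.0, -0.4]
width: 51.7
```

```bash
python3 - <<'E'
from h import *
st()
snap('side','side2',(140,170,300,290),5)
E
```

```text
t 4.20 pos [505.3 327.3 131.6] yaw 78.60 tilt 0.08 w 51.7 F [ 0.11  0.03 -0.4 ] M [-0.015 -0.017 -0.016] q1 0.56 q6 0.75
```

View pics/side2.png

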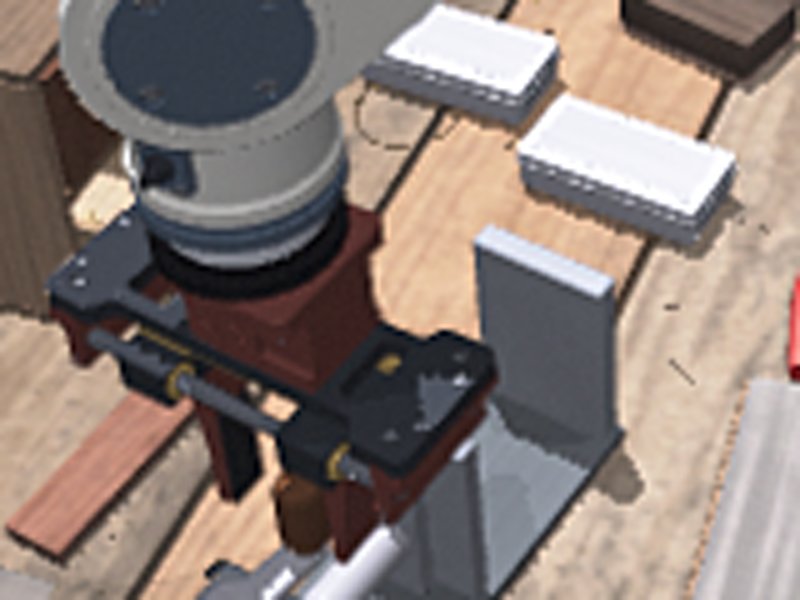

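The fingers are still closing around the knob (300,515). I continue.

>>> {"op": "carry_out", "data": {
  "rows": [
    [[0,0,0.002],[0,0,0],1],
    [[0,0,0],[0,0,0],1],
    [[0,0,0],[0,0,0],1],
    [[0,0,0],[0,0,0],1],
    [[0,0,0],[0,0,0],1],
    [[0,0,0],[0,0,0],1],
    [[0,0,0],[0,0,0],1]
  ]
}}

```text
t: 4.83
ee_pos: [504.0, 327.0, 128.4]
orientation: [-2.43, -1.989, 0.003]
ft_force: [-5.2, 0.7, 2.0]
width: 22.4
```

```bash
python3 - <<'E'
from h import *
st()
K=np.array([505,327.5])
A=np.array([515.5,370.5])
print(K-A,np.linalg.norm(K-A))
E
```

```text
t 4.83 pos [504.  327.  128.4] yaw 78.60 tilt 0.12 w 22.4 F [-5.19  0.69  2.03] M [0.099 0.867 0.041] q1 0.56 q6 0.75
[-10.5 -43. ] 44.263416045307665
```

```bash
cat >> h.py <<'E'
A=np.array([515.6,370.5])
def circ(a0,da,n,yaw=78.6,r=45):
    c,s=np.cos(np.radians(yaw)),np.sin(np.radians(yaw)); R=np.array([[c,s],[s,-c]])
    a=np.radians(a0)+da*np.arange(n+1); P=A+r*np.c_[np.cos(a),np.sin(a)]
    print('end ang',np.degrees(a[-1]),'pos',P[-1].round(1)); 
    C=np.round((P-P[0])@R,1)
    print(np.round(np.diff(C,axis=0)/1000,4).tolist())
E
python3 - <<'E'
from h import *
circ(-104.7,.2,12)
E
```

```text
end ang 32.809870831397596 pos [553.4 394.9]
[[0.0004, 0.009], [0.0021, 0.0087], [0.0039, 0.0081], [0.0054, 0.0072], [0.0067, 0.006], [0.0077, 0.0045], [0.0085, 0.0029], [0.0089, 0.0012], [0.009, -0.0007], [0.0087, -0.0024], [0.008, -0.0041], [0.007, -0.0056]]
```

>>> {"op": "carry_out", "data": {
  "rows": [
    [[0.0004,0.009,0],[0,0,0],1],
    [[0.0021,0.0087,0],[0,0,0],1],
    [[0.0039,0.0081,0],[0,0,0],1],
    [[0.0054,0.0072,0],[0,0,0],1],
    [[0.0067,0.006,0],[0,0,0],1],
    [[0.0077,0.0045,0],[0,0,0],1],
    [[0.0085,0.0029,0],[0,0,0],1],
    [[0,0,0],[0,0,0],1],
    [[0,0,0],[0,0,0],1]
  ]
}}

```text
t: 5.58
ee_pos: [556.9, 352.2, 128.4]
orientation: [-2.431, -1.99, 0.001]
ft_force: [-2.9, 1.5, 0.8]
width: 22.7
```

```bash
python3 - <<'E'
from h import *
o,_,_=st(); d=o['ee_pos'][:2]-A; print(np.linalg.norm(d),np.degrees(np.arctan2(d[1],d[0])))
circ(-104.7+np.degrees(1.4),.2,10)
E
```

```text
t 5.58 pos [556.9 352.2 128.4] yaw 78.61 tilt 0.06 w 22.7 F [-2.95  1.55  0.77] M [ 0.173  0.655 -0.002] q1 0.55 q6 0.74
45.15555089199666 -23.933124959548692
end ang 90.10565034447988 pos [515.5 415.5]
[[0.0089, 0.0012], [0.009, -0.0007], [0.0086, -0.0024], [0.008, -0.0041], [0.0071, -0.0056], [0.0057, -0.0069], [0.0044, -0.0078], [0.0026, -0.0086], [0.0009, -0.009], [-0.0009, -0.0089]]
```

Forces are small and the radius holds at 45 mm, so I continue.

>>> {"op": "carry_out", "data": {
  "rows": [
    [[0.0089,0.0012,0],[0,0,0],1],
    [[0.009,-0.0007,0],[0,0,0],1],
    [[0.0086,-0.0024,0],[0,0,0],1],
    [[0.008,-0.0041,0],[0,0,0],1],
    [[0.0071,-0.0056,0],[0,0,0],1],
    [[0.0057,-0.0069,0],[0,0,0],1],
    [[0.0044,-0.0078,0],[0,0,0],1],
    [[0.0026,-0.0086,0],[0,0,0],1],
    [[0.0009,-0.009,0],[0,0,0],1],
    [[-0.0009,-0.0089,0],[0,0,0],1],
    [[0,0,0],[0,0,0],1]
  ]
}}

```text
t: 6.5
ee_pos: [516.7, 415.5, 128.5]
orientation: [2.429, 1.99, 0.003]
ft_force: [1.6, -0.8, -3.3]
width: 22.1
```

```bash
python3 - <<'E'
from h import *
o,_,_=st(); d=o['ee_pos'][:2]-A; print(np.linalg.norm(d),np.degrees(np.arctan2(d[1],d[0])))
circ(90.1,.2,9)
E
```

```text
t 6.50 pos [516.7 415.5 128.5] yaw 78.64 tilt 0.13 w 22.1 F [ 1.64 -0.8  -3.32] M [-0.182 -0.22  -0.009] q1 0.66 q6 0.86
44.96730852134553 88.58956150852
end ang 193.23240312354815 pos [471.8 360.2]
[[-0.0027, -0.0086], [-0.0043, -0.0079], [-0.0058, -0.0068], [-0.007, -0.0056], [-0.008, -0.0041], [-0.0087, -0.0024], [-0.0089, -0.0006], [-0.009, 0.0012], [-0.0085, 0.0029]]
```

>>> {"op": "carry_out", "data": {
  "rows": [
    [[-0.0027,-0.0086,0],[0,0,0],1],
    [[-0.0043,-0.0079,0],[0,0,0],1],
    [[-0.0058,-0.0068,0],[0,0,0],1],
    [[-0.007,-0.0056,0],[0,0,0],1],
    [[-0.008,-0.0041,0],[0,0,0],1],
    [[-0.0087,-0.0024,0],[0,0,0],1],
    [[-0.0089,-0.0006,0],[0,0,0],1],
    [[-0.009,0.0012,0],[0,0,0],1],
    [[0,0,0],[0,0,0],1],
    [[0,0,0],[0,0,0],1]
  ]
}}

```text
t: 7.33
ee_pos: [470.7, 369.0, 128.4]
orientation: [-2.431, -1.989, 0.002]
ft_force: [-5.5, 1.5, -0.5]
width: 22.7
```

```bash
python3 - <<'E'
from h import *
o,_,_=st(); d=o['ee_pos'][:2]-A; print(np.linalg.norm(d),np.degrees(np.arctan2(d[1],d[0])))
snap('side','side3',(140,170,300,290),5)
E
```

```text
t 7.33 pos [470.7 369.  128.4] yaw 78.57 tilt 0.09 w 22.7 F [-5.49  1.48 -0.48] M [0.107 0.709 0.029] q1 0.64 q6 0.84
44.90409474107178 -178.06035547282846
```

View pics/side3.png

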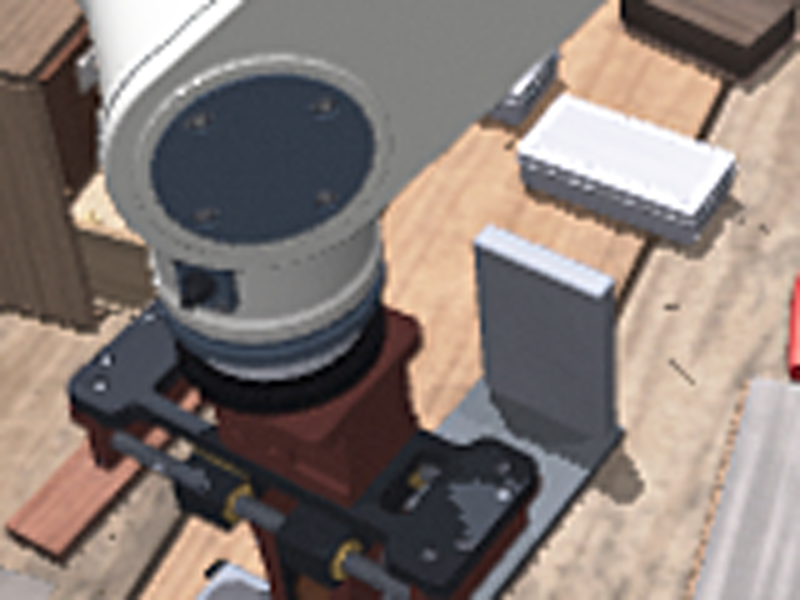

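Knob led round by 5.0 rad. I release, rise, and look at the jaw.

>>> {"op": "carry_out", "data": {
  "rows": [
    [[0,0,0],[0,0,0],0],
    [[0,0,0],[0,0,0],0],
    [[0,0,0],[0,0,0],0],
    [[0,0,0],[0,0,0],0],
    [[0,0,-0.03],[0,0,0],0],
    [[0,0,-0.04],[0,0,0],0],
    [[0,0,-0.04],[0,0,0],0],
    [[0,0,-0.02],[0,0,0],0]
  ]
}}

```text
t: 8.05
ee_pos: [473.2, 370.3, 263.7]
orientation: [2.431, 1.989, 0.01]
ft_force: [0.8, -0.1, 0.1]
width: 72.0
```

```bash
python3 - <<'E'
from h import *
st()
im=snap('top','top4',(120,140,360,260),3.3)
hsv=cv2.cvtColor(im,cv2.COLOR_RGB2HSV)
m=((hsv[:,:,2]>195)&(hsv[:,:,1]<40)).astype(np.uint8)
cs,_=cv2.findContours(m,cv2.RETR_EXTERNAL,cv2.CHAIN_APPROX_NONE)
for c in cs:
    a=cv2.contourArea(c)
    if 350<a<600:
        r=cv2.minAreaRect(c);w=ray('top',cv2.boxPoints(r),30.);e=[w[1]-w[0],w[2]-w[1]];L=[np.linalg.norm(v) for v in e];v=e[int(np.argmax(L))]
        print(np.round(r[0]),w.mean(0).round(1),np.round(L,1),np.degrees(np.arctan2(v[1],v[0])).round(1))
# two-view height check of tin tops: centroid rays
ims=snap('side','side4',(160,110,320,240),5)
E
```

```text
t 8.05 pos [473.2 370.3 263.7] yaw 78.60 tilt 0.37 w 72.0 F [ 0.78 -0.09  0.1 ] M [-0.072 -0.093  0.004] q1 0.64 q6 0.84
[109. 374.] [-85.3 475.3  30. ] [72.1 95.5] -152.0
[269. 204.] [491.3 -37.4  30. ] [115.1  54.1] -8.0
[332. 167.] [ 627.5 -256.3   30. ] [ 54.2 116. ] -171.6
[287. 167.] [623.7 -97.8  30. ] [115.6  54.2] -5.1
```

View pics/top4.png

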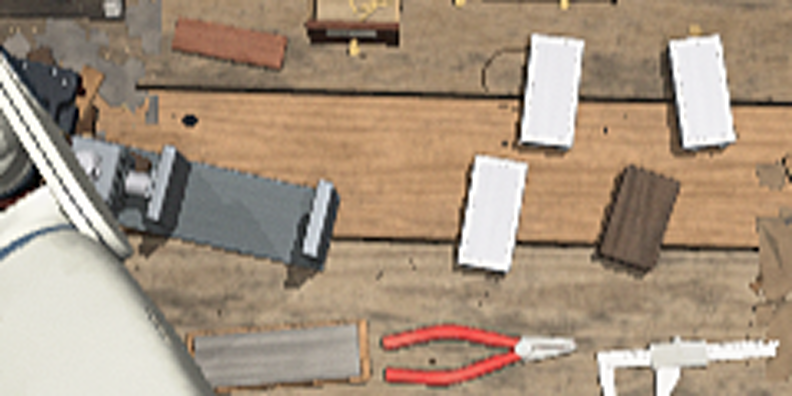

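View pics/side4.png

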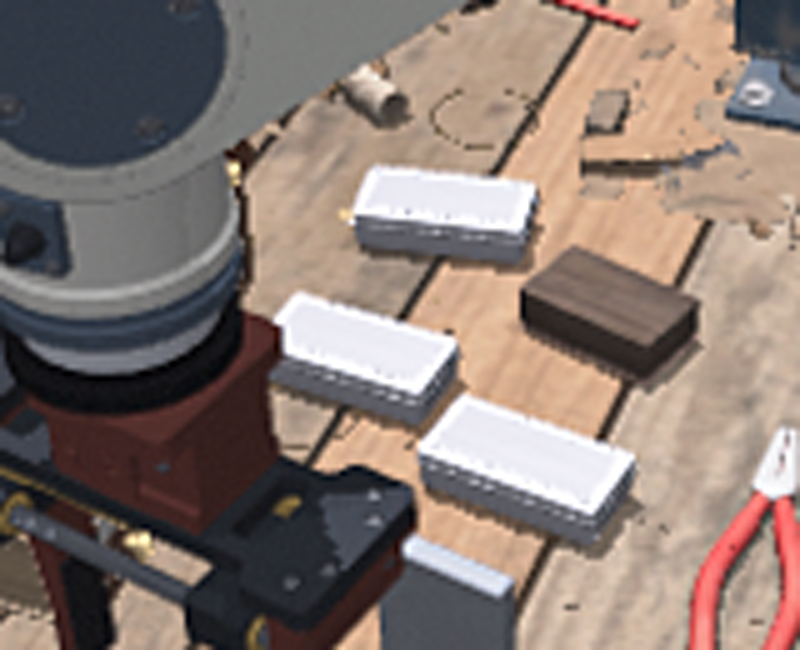

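The jaw has moved back: its top is now at about (165,185) in the top crop, and the three tins are unmoved. I check the tin top height from both views and plan the first heft.

```bash
python3 - <<'E'
from h import *
S=lambda l:np.mean(np.array(l,float)/5+[159.5,109.5],axis=0)
print(tri('top',[268.9,204.2],'side',S([(466,397),(636,457),(592,515),(422,447)])))
print(tri('top',[286.9,167.2],'side',S([(300,293),(458,349),(420,396),(275,336)])))
# jaw gap
t=lambda u,v:np.array([[u/3.3+119.5,v/3.3+139.5]])
print(ray('top',t(187,152),118),ray('top',t(169,220),118))
to([491.3,-37.5,200],-8.2)
E
```

```text
[489.55820812 -38.16392851  29.12609585]
[620.61752294 -98.36791323  29.73280071]
[[532.36948011 270.89748672 118.        ]] [[463.73315809 285.3816878  118.        ]]
t 8.15 pos [473.8 370.8 263.6] yaw 78.60 tilt 0.52 w 80.2 F [1.3  0.07 0.04] M [-0.112 -0.083  0.029] q1 0.64 q6 0.84
turn wz rad 1.5149
shift after turn (tool mm) [ 75.6 401.6  63.6]
full rotvec in tool [-1.0000e-04 -1.0100e-02  1.5149e+00]
```

>>> {"op": "carry_out", "data": {
  "rows": [
    [[0,0,0],[0,0,0.124],0],
    [[0,0,0],[0,0,0.124],0],
    [[0,0,0],[0,0,0.124],0],
    [[0,0,0],[0,0,0.124],0],
    [[0,0,0],[0,0,0.124],0],
    [[0,0,0],[0,0,0.124],0],
    [[0,0,0],[0,0,0.124],0],
    [[0,0,0],[0,0,0.124],0],
    [[0,0,0],[0,0,0.124],0],
    [[0,0,0],[0,0,0.124],0],
    [[0,0,0],[0,0,0.124],0],
    [[0,0,0],[0,0,0.124],0]
  ]
}}

```text
t: 9.15
ee_pos: [471.0, 368.7, 257.1]
orientation: [3.134, -0.192, -0.002]
ft_force: [0.1, -1.1, 0.4]
width: 87.8
```

>>> {"op": "carry_out", "data": {
  "rows": [
    [[0.007,0.037,0],[0,0,0.027],0],
    [[0.007,0.037,0],[0,0,0],0],
    [[0.007,0.037,0],[0,0,0],0],
    [[0.007,0.037,0],[0,0,0],0],
    [[0.007,0.037,0],[0,0,0],0],
    [[0.007,0.037,0],[0,0,0],0],
    [[0.007,0.037,0],[0,0,0],0],
    [[0.007,0.037,0],[0,0,0],0],
    [[0.007,0.037,0],[0,0,0],0],
    [[0.007,0.036,0.02],[0,0,0],0],
    [[0.004,0.03,0.04],[0,0,0],0],
    [[0,0,0],[0,0,0],0]
  ]
}}

```text
t: 10.15
ee_pos: [485.0, -34.5, 200.1]
orientation: [3.132, -0.231, -0.013]
ft_force: [-1.5, -0.2, -0.7]
width: 87.6
```

```bash
python3 - <<'E'
from h import *
to([491.3,-37.5,130],-8.2)
snap('top','top5',(125,170,235,235),7)
E
```

```text
t 10.15 pos [485.  -34.5 200.1] yaw -8.42 tilt 0.48 w 87.6 F [-1.47 -0.23 -0.7 ] M [ 0.048  0.093 -0.054] q1 -0.09 q6 1.62
turn wz rad -0.0039
shift after turn (tool mm) [ 6.6  2.1 70.1]
full rotvec in tool [ 0.0015  0.0083 -0.0039]
```

View pics/top5.png

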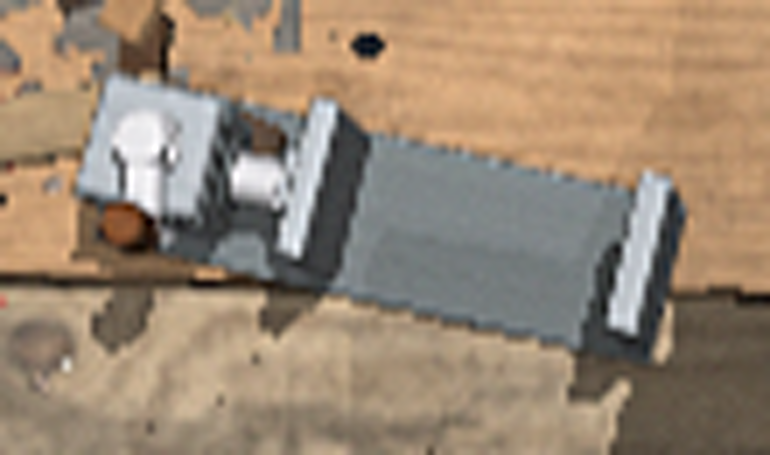

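The jaw now stands about 145 mm clear of the fixed jaw (mid-edges at (319,181) and (625,252) in the crop), and the knob is at (127,225). I descend on the first tin.

>>> {"op": "carry_out", "data": {
  "rows": [
    [[0.003,0.0005,0.025],[0,0,-0.004],0],
    [[0.0015,0,0.025],[0,0,0],0],
    [[0,0,0.02],[0,0,0],0],
    [[0,0,0],[0,0,0],0],
    [[0,0,0],[0,0,0],0],
    [[0,0,0],[0,0,0],0]
  ]
}}

```text
t: 10.7
ee_pos: [494.0, -31.6, 136.6]
orientation: [-3.134, 0.217, -0.002]
ft_force: [-0.2, -0.4, 0.4]
width: 87.9
```

```bash
python3 - <<'E'
from h import *
to([491.3,-37.5,8],-8.2)
E
```

```text
t 10.70 pos [494.  -31.6 136.6] yaw -7.92 tilt 0.08 w 87.9 F [-0.25 -0.36  0.44] M [0.024 0.044 0.018] q1 -0.09 q6 1.62
turn wz rad 0.0048
shift after turn (tool mm) [ -1.8   6.3 128.6]
full rotvec in tool [-0.0001 -0.0013  0.0048]
```

>>> {"op": "carry_out", "data": {
  "rows": [
    [[-0.002,0.006,0.03],[0,0,0.004],0],
    [[0,0,0.035],[0,0,0],0],
    [[0,0,0.035],[0,0,0],0],
    [[0,0,0.02],[0,0,0],0],
    [[0,0,0.008],[0,0,0],0],
    [[0,0,0],[0,0,0],0],
    [[0,0,0],[0,0,0],0]
  ]
}}

```text
t: 11.28
ee_pos: [491.5, -37.7, 8.7]
orientation: [3.134, -0.224, 0.003]
ft_force: [0.3, 1.0, 0.4]
width: 87.6
```

```bash
python3 - <<'E'
from h import *
to([491.3,-37.5,8],-8.2)
E
```

```text
t 11.28 pos [491.5 -37.7   8.7] yaw -8.19 tilt 0.10 w 87.6 F [0.33 1.04 0.37] M [0.053 0.026 0.018] q1 -0.10 q6 1.61
turn wz rad 0.0002
shift after turn (tool mm) [-0.2 -0.2  0.7]
full rotvec in tool [-0.0001 -0.0017  0.0002]
```

>>> {"op": "carry_out", "data": {
  "rows": [
    [[0,0,0],[0,0,0],1],
    [[0,0,0],[0,0,0],1],
    [[0,0,0],[0,0,0],1],
    [[0,0,0],[0,0,0],1],
    [[0,0,0],[0,0,0],1],
    [[0,0,0],[0,0,0],1],
    [[0,0,0],[0,0,0],1],
    [[0,0,0],[0,0,0],1]
  ]
}}

```text
t: 11.95
ee_pos: [490.8, -38.1, 8.1]
orientation: [3.133, -0.224, 0.002]
ft_force: [-1.5, -2.1, 6.9]
width: 55.7
```

>>> {"op": "carry_out", "data": {
  "rows": [
    [[0,0,-0.01],[0,0,0],1],
    [[0,0,-0.02],[0,0,0],1],
    [[0,0,-0.015],[0,0,0],1],
    [[0,0,-0.005],[0,0,0],1],
    [[0,0,0],[0,0,0],1],
    [[0,0,0],[0,0,0],1],
    [[0,0,0],[0,0,0],1],
    [[0,0,0],[0,0,0],1]
  ]
}}

```text
t: 12.62
ee_pos: [489.6, -37.7, 56.7]
orientation: [-3.133, 0.225, 0.003]
ft_force: [0.2, 0.1, -4.9]
width: 55.8
```

>>> {"op": "carry_out", "data": {
  "rows": [
    [[0,0,0],[0,0,0],1]
  ]
}}

```text
t: 12.7
ee_pos: [489.7, -37.8, 56.7]
orientation: [-3.133, 0.225, 0.003]
ft_force: [-0.1, -0.5, -5.1]
width: 55.8
```

>>> {"op": "carry_out", "data": {
  "rows": [
    [[0,0,0],[0,0,0],1]
  ]
}}

```text
t: 12.78
ee_pos: [489.9, -37.8, 56.9]
orientation: [-3.134, 0.225, 0.002]
ft_force: [0.5, -0.5, -5.2]
width: 55.7
```

>>> {"op": "carry_out", "data": {
  "rows": [
    [[0,0,0],[0,0,0],1]
  ]
}}

```text
t: 12.87
ee_pos: [490.1, -37.8, 57.1]
orientation: [-3.134, 0.225, 0.001]
ft_force: [-0.4, -0.1, -4.8]
width: 55.3
```

Tin 1 is about 5.0 N. I set it back and go to tin 2.

>>> {"op": "carry_out", "data": {
  "rows": [
    [[0,0,0.02],[0,0,0],1],
    [[0,0,0.02],[0,0,0],1],
    [[0,0,0.008],[0,0,0],1],
    [[0,0,0],[0,0,0],1],
    [[0,0,0],[0,0,0],0],
    [[0,0,0],[0,0,0],0],
    [[0,0,0],[0,0,0],0],
    [[0,0,0],[0,0,0],0],
    [[0,0,0],[0,0,0],0],
    [[0,0,-0.03],[0,0,0],0],
    [[0,0,-0.04],[0,0,0],0],
    [[0,0,-0.03],[0,0,0],0]
  ]
}}

```text
t: 13.87
ee_pos: [490.3, -37.8, 111.3]
orientation: [-3.134, 0.225, 0.0]
ft_force: [0.5, -0.6, 0.8]
width: 87.8
```

```bash
python3 - <<'E'
from h import *
to([623.9,-97.8,100],-5)
E
```

```text
t 13.87 pos [490.3 -37.8 111.3] yaw -8.21 tilt 0.01 w 87.8 F [ 0.54 -0.57  0.8 ] M [ 0.016 -0.03   0.019] q1 -0.10 q6 1.61
turn wz rad -0.0560
shift after turn (tool mm) [138.4  48.1  11.3]
full rotvec in tool [-0.      0.0002 -0.056 ]
```

>>> {"op": "carry_out", "data": {
  "rows": [
    [[0,0,0],[0,0,-0.056],0],
    [[0.034,0.012,0],[0,0,0],0],
    [[0.035,0.012,0],[0,0,0],0],
    [[0.035,0.012,0],[0,0,0],0],
    [[0.034,0.012,0],[0,0,0],0],
    [[0,0,0.011],[0,0,0],0],
    [[0,0,0],[0,0,0],0],
    [[0,0,0],[0,0,0],0],
    [[0,0,0],[0,0,0],0]
  ]
}}

```text
t: 14.62
ee_pos: [622.0, -97.1, 98.2]
orientation: [-3.138, 0.137, 0.003]
ft_force: [-0.7, 0.1, -0.7]
width: 87.9
```

```bash
python3 - <<'E'
from h import *
to([623.9,-97.8,8],-5)
E
```

```text
t 14.62 pos [622.  -97.1  98.2] yaw -4.98 tilt 0.12 w 87.9 F [-0.73  0.11 -0.71] M [ 0.029  0.004 -0.001] q1 -0.17 q6 1.48
turn wz rad 0.0003
shift after turn (tool mm) [ 2.   0.5 90.2]
full rotvec in tool [-0.0002  0.0021  0.0003]
```

>>> {"op": "carry_out", "data": {
  "rows": [
    [[0.002,0.0005,0.03],[0,0,0],0],
    [[0,0,0.035],[0,0,0],0],
    [[0,0,0.02],[0,0,0],0],
    [[0,0,0.005],[0,0,0],0],
    [[0,0,0],[0,0,0],0],
    [[0,0,0],[0,0,0],1],
    [[0,0,0],[0,0,0],1],
    [[0,0,0],[0,0,0],1],
    [[0,0,0],[0,0,0],1],
    [[0,0,0],[0,0,0],1],
    [[0,0,0],[0,0,0],1],
    [[0,0,0],[0,0,0],1]
  ]
}}

```text
t: 15.62
ee_pos: [626.4, -99.0, 9.7]
orientation: [3.138, -0.136, 0.003]
ft_force: [-1.3, -2.6, 7.4]
width: 56.2
```

>>> {"op": "carry_out", "data": {
  "rows": [
    [[0,0,0],[0,0,0],1],
    [[0,0,-0.01],[0,0,0],1],
    [[0,0,-0.02],[0,0,0],1],
    [[0,0,-0.015],[0,0,0],1],
    [[0,0,-0.005],[0,0,0],1],
    [[0,0,0],[0,0,0],1],
    [[0,0,0],[0,0,0],1],
    [[0,0,0],[0,0,0],1],
    [[0,0,0],[0,0,0],1]
  ]
}}

```text
t: 16.37
ee_pos: [624.6, -98.1, 57.3]
orientation: [-3.138, 0.137, 0.004]
ft_force: [0.8, -0.7, -7.4]
width: 55.9
```

>>> {"op": "carry_out", "data": {
  "rows": [
    [[0,0,0],[0,0,0],1]
  ]
}}

```text
t: 16.45
ee_pos: [624.9, -98.2, 57.5]
orientation: [-3.138, 0.137, 0.003]
ft_force: [0.7, 0.0, -7.9]
width: 55.4
```

>>> {"op": "carry_out", "data": {
  "rows": [
    [[0,0,0],[0,0,0],1]
  ]
}}

```text
t: 16.53
ee_pos: [625.2, -98.2, 57.8]
orientation: [-3.138, 0.137, 0.002]
ft_force: [-0.4, -0.9, -8.0]
width: 56.1
```

>>> {"op": "carry_out", "data": {
  "rows": [
    [[0,0,0],[0,0,0],1]
  ]
}}

```text
t: 16.62
ee_pos: [625.3, -98.3, 58.0]
orientation: [-3.138, 0.137, 0.001]
ft_force: [0.7, -0.0, -6.6]
width: 55.9
```

Tin 2 is about 7.5 N. I set it back and heft tin 3.

>>> {"op": "carry_out", "data": {
  "rows": [
    [[0,0,0.02],[0,0,0],1],
    [[0,0,0.02],[0,0,0],1],
    [[0,0,0.008],[0,0,0],1],
    [[0,0,0],[0,0,0],1],
    [[0,0,0],[0,0,0],0],
    [[0,0,0],[0,0,0],0],
    [[0,0,0],[0,0,0],0],
    [[0,0,0],[0,0,0],0],
    [[0,0,0],[0,0,0],0],
    [[0,0,-0.03],[0,0,0],0],
    [[0,0,-0.04],[0,0,0],0],
    [[0,0,-0.03],[0,0,0],0]
  ]
}}

```text
t: 17.62
ee_pos: [625.8, -98.4, 112.5]
orientation: [3.139, -0.137, 0.001]
ft_force: [0.4, 0.4, 0.7]
width: 87.8
```

```bash
python3 - <<'E'
from h import *
to([627.4,-256.4,100],8.2)
E
```

```text
t 17.62 pos [625.8 -98.4 112.5] yaw -4.99 tilt 0.03 w 87.8 F [0.38 0.36 0.71] M [0.006 0.    0.028] q1 -0.17 q6 1.48
turn wz rad -0.2303
shift after turn (tool mm) [-21.  156.6  12.5]
full rotvec in tool [ 1.000e-04 -5.000e-04 -2.303e-01]
```

>>> {"op": "carry_out", "data": {
  "rows": [
    [[0,0,0],[0,0,-0.115],0],
    [[0,0,0],[0,0,-0.115],0],
    [[-0.005,0.039,0],[0,0,0],0],
    [[-0.005,0.039,0],[0,0,0],0],
    [[-0.005,0.039,0],[0,0,0],0],
    [[-0.005,0.039,0],[0,0,0],0],
    [[0,0,0.01],[0,0,0],0],
    [[0,0,0],[0,0,0],0],
    [[0,0,0],[0,0,0],0],
    [[0,0,0],[0,0,0],0]
  ]
}}

```text
t: 18.45
ee_pos: [627.8, -254.3, 100.5]
orientation: [-3.133, -0.226, 0.001]
ft_force: [-0.9, 0.5, 0.0]
width: 87.8
```

```bash
python3 - <<'E'
from h import *
to([627.4,-256.4,8],8.2)
E
```

```text
t 18.45 pos [ 627.8 -254.3  100.5] yaw 8.24 tilt 0.05 w 87.8 F [-0.86  0.48  0.02] M [-0.014 -0.05   0.063] q1 -0.40 q6 1.02
turn wz rad 0.0006
shift after turn (tool mm) [-0.7  2.  92.5]
full rotvec in tool [-0.0006  0.0006  0.0006]
```

>>> {"op": "carry_out", "data": {
  "rows": [
    [[-0.0005,0.002,0.03],[0,0,0],0],
    [[0,0,0.035],[0,0,0],0],
    [[0,0,0.02],[0,0,0],0],
    [[0,0,0.007],[0,0,0],0],
    [[0,0,0],[0,0,0],0],
    [[0,0,0],[0,0,0],1],
    [[0,0,0],[0,0,0],1],
    [[0,0,0],[0,0,0],1],
    [[0,0,0],[0,0,0],1],
    [[0,0,0],[0,0,0],1],
    [[0,0,0],[0,0,0],1],
    [[0,0,0],[0,0,0],1]
  ]
}}

```text
t: 19.45
ee_pos: [628.4, -258.0, 9.6]
orientation: [3.133, 0.224, 0.002]
ft_force: [-2.2, 0.3, 5.9]
width: 55.9
```

>>> {"op": "carry_out", "data": {
  "rows": [
    [[0,0,0],[0,0,0],1],
    [[0,0,-0.01],[0,0,0],1],
    [[0,0,-0.02],[0,0,0],1],
    [[0,0,-0.015],[0,0,0],1],
    [[0,0,-0.005],[0,0,0],1],
    [[0,0,0],[0,0,0],1],
    [[0,0,0],[0,0,0],1],
    [[0,0,0],[0,0,0],1],
    [[0,0,0],[0,0,0],1]
  ]
}}

```text
t: 20.2
ee_pos: [627.0, -257.3, 57.4]
orientation: [-3.133, -0.224, 0.003]
ft_force: [0.4, 0.2, -2.9]
width: 55.7
```

>>> {"op": "carry_out", "data": {
  "rows": [
    [[0,0,0],[0,0,0],1]
  ]
}}

```text
t: 20.28
ee_pos: [627.2, -257.4, 57.6]
orientation: [-3.133, -0.224, 0.002]
ft_force: [-0.2, -0.1, -2.9]
width: 55.6
```

>>> {"op": "carry_out", "data": {
  "rows": [
    [[0,0,0],[0,0,0],1]
  ]
}}

```text
t: 20.37
ee_pos: [627.4, -257.5, 57.8]
orientation: [-3.133, -0.224, 0.002]
ft_force: [0.9, 1.0, -3.1]
width: 56.1
```

>>> {"op": "carry_out", "data": {
  "rows": [
    [[0,0,0],[0,0,0],1]
  ]
}}

```text
t: 20.45
ee_pos: [627.6, -257.6, 58.0]
orientation: [-3.133, -0.224, 0.001]
ft_force: [0.1, 0.3, -2.7]
width: 55.8
```

Tin 3 is about 2.9 N, so the order from the bottom is tin 2, tin 1, tin 3. I set it back and take another look.

>>> {"op": "carry_out", "data": {
  "rows": [
    [[0,0,0.02],[0,0,0],1],
    [[0,0,0.02],[0,0,0],1],
    [[0,0,0.008],[0,0,0],1],
    [[0,0,0],[0,0,0],1],
    [[0,0,0],[0,0,0],0],
    [[0,0,0],[0,0,0],0],
    [[0,0,0],[0,0,0],0],
    [[0,0,0],[0,0,0],0],
    [[0,0,0],[0,0,0],0],
    [[0,0,-0.03],[0,0,0],0],
    [[0,0,-0.04],[0,0,0],0],
    [[0,0,-0.03],[0,0,0],0]
  ]
}}

```text
t: 21.45
ee_pos: [627.9, -257.7, 112.4]
orientation: [3.133, 0.224, 0.0]
ft_force: [0.8, -0.1, -0.2]
width: 87.6
```

```bash
cat >> h.py <<'E'
def tins(name='x',z=30.):
    im=snap('top','t_'+name,(120,140,360,260),3.3); snap('side','s_'+name,(150,110,330,245),4.4)
    hsv=cv2.cvtColor(im,cv2.COLOR_RGB2HSV); m=((hsv[:,:,2]>195)&(hsv[:,:,1]<40)).astype(np.uint8)
    cs,_=cv2.findContours(m,cv2.RETR_EXTERNAL,cv2.CHAIN_APPROX_NONE)
    for c in cs:
        a=cv2.contourArea(c)
        if 150<a<650:
            r=cv2.minAreaRect(c);w=ray('top',cv2.boxPoints(r),z);e=[w[1]-w[0],w[2]-w[1]];L=[np.linalg.norm(v) for v in e];v=e[int(np.argmax(L))]
            q=w.mean(0)
            if 350<q[0]<750 and -500<q[1]<330: print(np.round(r[0],1),q.round(1),np.round(L,1),np.degrees(np.arctan2(v[1],v[0])).round(1))
E
python3 - <<'E'
from h import *
tins('6')
T=lambda l:np.array(l,float)/7+[124.5,169.5]
m=ray('top',T([(338,105),(300,258),(643,172),(608,332)]),118);print(m.round(1))
a,b=m[:2].mean(0),m[2:].mean(0);print(a,b,np.linalg.norm(a-b))
to([624,-98,110],-5)
E
```

```text
[286.2 167.2] [622.3 -95.4  30. ] [115.6  54.2] -5.1
[[535.6 282.2 118. ]
 [462.8 296.3 118. ]
 [507.7 138.  118. ]
 [432.  151.5 118. ]]
[499.20667005 289.22252911 118.        ] [469.82303638 144.71370325 118.        ] 147.46592378439132
t 21.55 pos [ 631.4 -259.2  116.8] yaw 8.18 tilt 0.59 w 88.0 F [-0.26 -0.05 -0.87] M [-0.023 -0.024  0.082] q1 -0.41 q6 1.02
turn wz rad 0.2301
shift after turn (tool mm) [ -21.5 -160.     6.8]
full rotvec in tool [ 0.0043 -0.0094  0.2301]
```

View pics/t_6.png

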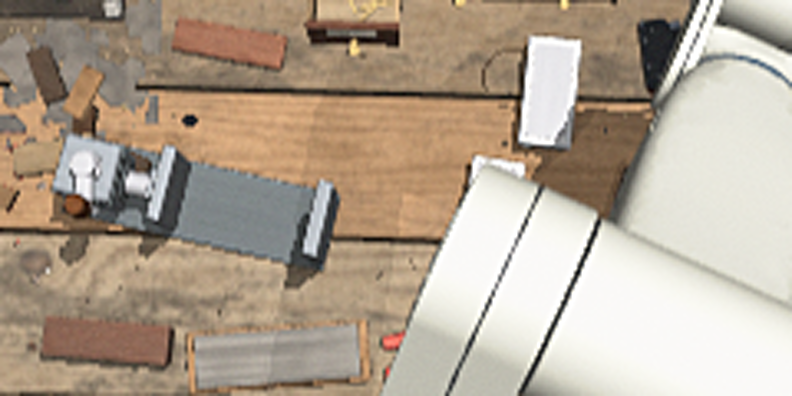

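Top crop: tin 2 lies at (550,92), the clamp is open with a gap of about 147 mm, and nothing has moved. I return to tin 2.

>>> {"op": "carry_out", "data": {
  "rows": [
    [[0,0,0],[0,0,0.115],0],
    [[0,0,0],[0,0,0.115],0],
    [[-0.005,-0.039,0],[0,0,0],0],
    [[-0.005,-0.039,0],[0,0,0],0],
    [[-0.005,-0.039,0],[0,0,0],0],
    [[-0.005,-0.039,0.01],[0,0,0],0],
    [[0,0,0],[0,0,0],0],
    [[0,0,0],[0,0,0],0],
    [[0,0,0],[0,0,0],0],
    [[0,0,0],[0,0,0],0]
  ]
}}

```text
t: 22.38
ee_pos: [621.7, -101.6, 100.5]
orientation: [3.138, -0.138, 0.001]
ft_force: [-0.1, -0.9, 0.3]
width: 87.7
```

```bash
python3 - <<'E'
from h import *
to([624.5,-98.2,9],-5)
E
```

```text
t 22.38 pos [ 621.7 -101.6  100.5] yaw -5.05 tilt 0.03 w 87.7 F [-0.07 -0.87  0.3 ] M [-0.004 -0.006  0.049] q1 -0.18 q6 1.48
turn wz rad -0.0009
shift after turn (tool mm) [ 2.5 -3.7 91.5]
full rotvec in tool [ 0.0003 -0.0005 -0.0009]
```

>>> {"op": "carry_out", "data": {
  "rows": [
    [[0.0025,-0.0035,0.03],[0,0,0],0],
    [[0,0,0.035],[0,0,0],0],
    [[0,0,0.02],[0,0,0],0],
    [[0,0,0.006],[0,0,0],0],
    [[0,0,0],[0,0,0],0],
    [[0,0,0],[0,0,0],1],
    [[0,0,0],[0,0,0],1],
    [[0,0,0],[0,0,0],1],
    [[0,0,0],[0,0,0],1],
    [[0,0,0],[0,0,0],1],
    [[0,0,0],[0,0,0],1],
    [[0,0,0],[0,0,0],1]
  ]
}}

```text
t: 23.38
ee_pos: [624.9, -97.5, 10.5]
orientation: [3.138, -0.136, 0.002]
ft_force: [-1.0, -1.7, 7.2]
width: 55.7
```

>>> {"op": "carry_out", "data": {
  "rows": [
    [[0,0,0],[0,0,0],1],
    [[0,0,-0.01],[0,0,0],1],
    [[0,0,-0.02],[0,0,0],1],
    [[0,0,-0.03],[0,0,0],1],
    [[0,0,-0.03],[0,0,0],1],
    [[0,0,-0.03],[0,0,0],1],
    [[0,0,-0.03],[0,0,0],1],
    [[0,0,-0.01],[0,0,0],1],
    [[0,0,0],[0,0,0],1],
    [[0,0,0],[0,0,0],1]
  ]
}}

```text
t: 24.22
ee_pos: [623.4, -97.0, 168.5]
orientation: [-3.138, 0.137, 0.002]
ft_force: [-0.4, -0.0, -7.8]
width: 56.0
```

```bash
python3 - <<'E'
from h import *
to([483.8,208.6,170],78.6)
E
```

```text
t 24.22 pos [623.4 -97.  168.5] yaw -4.99 tilt 0.08 w 56.0 F [-0.39 -0.01 -7.79] M [ 0.038  0.039 -0.002] q1 -0.17 q6 1.48
turn wz rad -1.4589
shift after turn (tool mm) [ 271.9 -197.2   -1.5]
full rotvec in tool [-1.1000e-03  9.0000e-04 -1.4589e+00]
```

>>> {"op": "carry_out", "data": {
  "rows": [
    [[-0.035,0,0],[0,0,0],1],
    [[-0.035,0,0],[0,0,0],1],
    [[-0.035,0,0],[0,0,0],1],
    [[-0.035,0,0],[0,0,0],1],
    [[0,0,0],[0,0,-0.1],1],
    [[0,0,0],[0,0,-0.12],1],
    [[0,0,0],[0,0,-0.12],1],
    [[0,0,0],[0,0,-0.12],1],
    [[0,0,0],[0,0,-0.12],1],
    [[0,0,0],[0,0,-0.12],1],
    [[0,0,0],[0,0,-0.12],1],
    [[0,0,0],[0,0,-0.12],1]
  ]
}}

```text
t: 25.22
ee_pos: [482.8, -84.6, 167.0]
orientation: [-2.854, -1.307, 0.006]
ft_force: [0.0, -0.0, -7.3]
width: 55.9
```

>>> {"op": "carry_out", "data": {
  "rows": [
    [[0,0,0],[0,0,-0.12],1],
    [[0,0,0],[0,0,-0.12],1],
    [[0,0,0],[0,0,-0.12],1],
    [[0,0,0],[0,0,-0.12],1],
    [[0,0,0],[0,0,-0.039],1],
    [[0,0,0],[0,0,0],1]
  ]
}}

```text
t: 25.72
ee_pos: [482.9, -84.6, 167.1]
orientation: [-2.427, -1.989, 0.005]
ft_force: [0.6, 0.1, -8.2]
width: 55.8
```

```bash
python3 - <<'E'
from h import *
to([483.8,208.6,170],78.6)
E
```

```text
t 25.72 pos [482.9 -84.6 167.1] yaw 78.68 tilt 0.29 w 55.8 F [ 0.6   0.15 -8.16] M [-0.037 -0.021 -0.039] q1 -0.20 q6 -0.00
turn wz rad 0.0013
shift after turn (tool mm) [287.6 -57.   -2.9]
full rotvec in tool [-0.005  -0.0001  0.0013]
```

>>> {"op": "carry_out", "data": {
  "rows": [
    [[0.02,-0.004,-0.003],[0,0,0],1],
    [[0.036,-0.0071,0],[0,0,0],1],
    [[0.036,-0.0071,0],[0,0,0],1],
    [[0.036,-0.0071,0],[0,0,0],1],
    [[0.036,-0.0071,0],[0,0,0],1],
    [[0.036,-0.0071,0],[0,0,0],1],
    [[0.036,-0.0071,0],[0,0,0],1],
    [[0.032,-0.0065,0],[0,0,0],1],
    [[0.02,-0.004,0],[0,0,0],1],
    [[0,0,0],[0,0,0],1],
    [[0,0,0],[0,0,0],1],
    [[0,0,0],[0,0,0],1]
  ]
}}

```text
t: 26.72
ee_pos: [484.6, 207.9, 171.1]
orientation: [-2.431, -1.989, 0.005]
ft_force: [0.8, 0.2, -6.3]
width: 56.0
```

```bash
python3 - <<'E'
from h import *
to([483.8,208.6,30],78.6)
tins('7')
E
```

```text
t 26.72 pos [484.6 207.9 171.1] yaw 78.57 tilt 0.18 w 56.0 F [ 0.8   0.16 -6.27] M [-0.001 -0.066  0.057] q1 0.38 q6 0.58
turn wz rad -0.0005
shift after turn (tool mm) [  0.5  -0.9 141.1]
full rotvec in tool [-0.0025  0.0019 -0.0005]
[268.2 204.3] [490.4 -35.5  30. ] [116.2  54.1] -8.0
[332.  167.4] [ 626.1 -255.2   30. ] [ 54.3 117.4] -171.9
```

View pics/s_7.png

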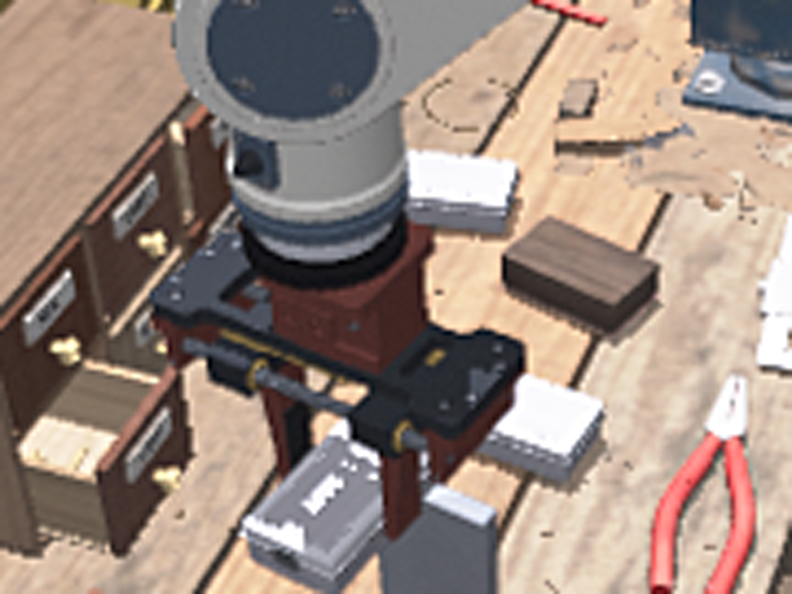

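```bash
python3 - <<'E'
from h import *
snap('side','s_7b',(165,170,295,290),6)
E
```

```text
(no output)
```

View pics/s_7b.png

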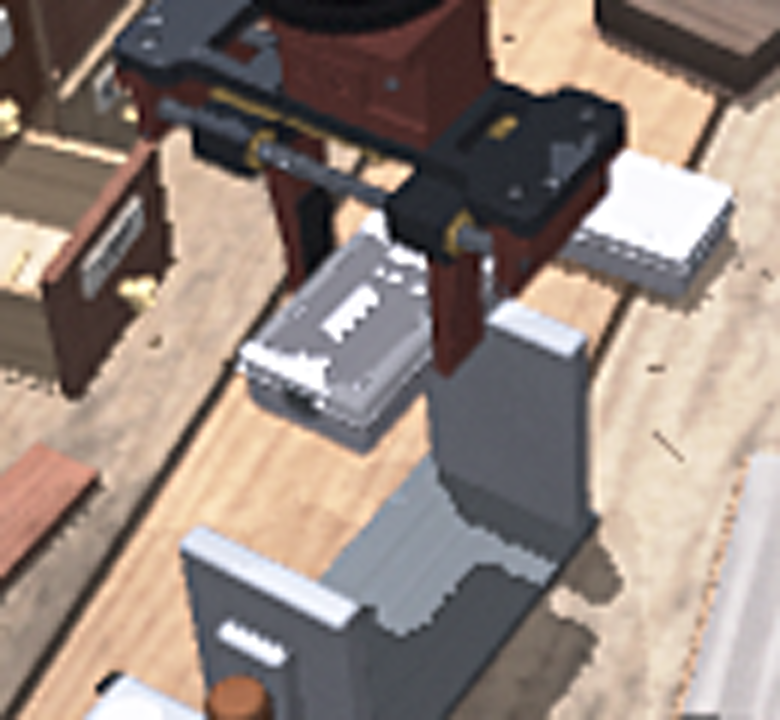

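```bash
python3 - <<'E'
from h import *
p=proj('side',[[523.5,259.2,192],[468.6,270.3,192],[523.5,259.2,162]]);print((p-[164.5,169.5])*6)
E
```

```text
[[232.05533039 356.64552986]
 [358.34093321 415.98095196]
 [240.48206115 412.79967228]]
```

The tin hangs over the gap with its near-end corners at (240,352) and (365,415), where they were predicted. I lower it.

>>> {"op": "carry_out", "data": {
  "rows": [
    [[0.0005,-0.001,0.02],[0,0,0],1],
    [[0,0,0.025],[0,0,0],1],
    [[0,0,0.025],[0,0,0],1],
    [[0,0,0.025],[0,0,0],1],
    [[0,0,0.025],[0,0,0],1],
    [[0,0,0.015],[0,0,0],1],
    [[0,0,0.007],[0,0,0],1],
    [[0,0,0.0],[0,0,0],1],
    [[0,0,0.0],[0,0,0],1],
    [[0,0,0.0],[0,0,0],1]
  ]
}}

```text
t: 27.7
ee_pos: [485.9, 209.4, 31.6]
orientation: [2.431, 1.989, 0.003]
ft_force: [0.6, -0.2, -7.0]
width: 55.6
```

```bash
python3 - <<'E'
from h import *
to([483.8,208.6,20],78.6)
E
```

```text
t 27.70 pos [485.9 209.4  31.6] yaw 78.57 tilt 0.12 w 55.6 F [ 0.6  -0.2  -6.99] M [-0.031 -0.091  0.041] q1 0.38 q6 0.58
turn wz rad -0.0006
shift after turn (tool mm) [-1.2 -1.9 11.6]
full rotvec in tool [ 0.0018 -0.0012 -0.0006]
```

>>> {"op": "carry_out", "data": {
  "rows": [
    [[-0.001,-0.0018,0.006],[0,0,0],1],
    [[0,0,0.004],[0,0,0],1],
    [[0,0,0],[0,0,0],1],
    [[0,0,0],[0,0,0],1],
    [[0,0,0],[0,0,0],1]
  ]
}}

```text
t: 28.12
ee_pos: [482.9, 208.7, 20.6]
orientation: [2.431, 1.99, 0.0]
ft_force: [0.9, 1.1, -7.1]
width: 55.6
```

>>> {"op": "carry_out", "data": {
  "rows": [
    [[0,0,0.002],[0,0,0],1],
    [[0,0,0],[0,0,0],1],
    [[0,0,0],[0,0,0],1]
  ]
}}

```text
t: 28.37
ee_pos: [482.9, 208.8, 20.3]
orientation: [-2.431, -1.99, -0.0]
ft_force: [-6.0, -2.4, 17.1]
width: 55.5
```

Contact at z 20.3. I release and rise.

>>> {"op": "carry_out", "data": {
  "rows": [
    [[0,0,-0.001],[0,0,0],1],
    [[0,0,0],[0,0,0],0.2],
    [[0,0,0],[0,0,0],0.2],
    [[0,0,0],[0,0,0],0.2],
    [[0,0,0],[0,0,0],0],
    [[0,0,0],[0,0,0],0],
    [[0,0,-0.03],[0,0,0],0],
    [[0,0,-0.04],[0,0,0],0],
    [[0,0,-0.04],[0,0,0],0],
    [[0,0,-0.04],[0,0,0],0],
    [[0,0,-0.02],[0,0,0],0]
  ]
}}

```text
t: 29.28
ee_pos: [484.6, 209.3, 194.0]
orientation: [2.43, 1.989, 0.008]
ft_force: [0.4, 0.4, 0.0]
width: 88.0
```

```bash
python3 - <<'E'
from h import *
to([490.8,-37.5,160],-8.1)
E
```

```text
t 29.28 pos [484.6 209.3 194. ] yaw 78.60 tilt 0.32 w 88.0 F [0.44 0.4  0.03] M [-0.009 -0.113 -0.082] q1 0.39 q6 0.58
turn wz rad 1.5132
shift after turn (tool mm) [ 40.9 243.5  34. ]
full rotvec in tool [ 1.4000e-03 -6.0000e-03  1.5131e+00]
```

>>> {"op": "carry_out", "data": {
  "rows": [
    [[0,0,0],[0,0,0.124],0],
    [[0,0,0],[0,0,0.124],0],
    [[0,0,0],[0,0,0.124],0],
    [[0,0,0],[0,0,0.124],0],
    [[0,0,0],[0,0,0.124],0],
    [[0,0,0],[0,0,0.124],0],
    [[0,0,0],[0,0,0.124],0],
    [[0,0,0],[0,0,0.124],0],
    [[0,0,0],[0,0,0.124],0],
    [[0,0,0],[0,0,0.124],0],
    [[0,0,0],[0,0,0.124],0],
    [[0,0,0],[0,0,0.124],0]
  ]
}}

```text
t: 30.28
ee_pos: [482.8, 208.6, 189.4]
orientation: [3.136, -0.192, -0.0]
ft_force: [0.9, 1.3, 0.3]
width: 87.6
```

>>> {"op": "carry_out", "data": {
  "rows": [
    [[0.006,0.035,0],[0,0,0.025],0],
    [[0.006,0.035,0],[0,0,0],0],
    [[0.006,0.035,0],[0,0,0],0],
    [[0.006,0.035,0],[0,0,0],0],
    [[0.006,0.035,0],[0,0,0],0],
    [[0.006,0.035,0.02],[0,0,0],0],
    [[0.005,0.033,0.02],[0,0,0],0],
    [[0,0,0.02],[0,0,0],0],
    [[0,0,0.02],[0,0,0],0],
    [[0,0,0],[0,0,0],0],
    [[0,0,0],[0,0,0],0],
    [[0,0,0],[0,0,0],0]
  ]
}}

```text
t: 31.28
ee_pos: [490.7, -37.4, 110.2]
orientation: [3.134, -0.221, 0.001]
ft_force: [0.0, 0.7, -0.8]
width: 87.6
```

```bash
python3 - <<'E'
from h import *
tins('8',40)
to([490.8,-37,9],-8.1)
snap('side','s_8b',(165,170,295,290),6)
E
```

```text
[194.6 212.2] [455.  215.7  40. ] [ 55.8 104.3] -96.7
[269.7 195. ] [522.  -39.7  40. ] [189.1 144.1] -6.5
[332.  167.5] [ 623.7 -253.6   40. ] [ 54.  117.2] -171.9
t 31.38 pos [491.1 -37.3 110.7] yaw -8.04 tilt 0.12 w 87.6 F [-0.02  1.29 -0.06] M [ 0.028 -0.034  0.003] q1 -0.10 q6 1.61
turn wz rad 0.0010
shift after turn (tool mm) [ -0.4  -0.3 101.7]
full rotvec in tool [-0.0001 -0.0021  0.001 ]
```

View pics/s_8b.png

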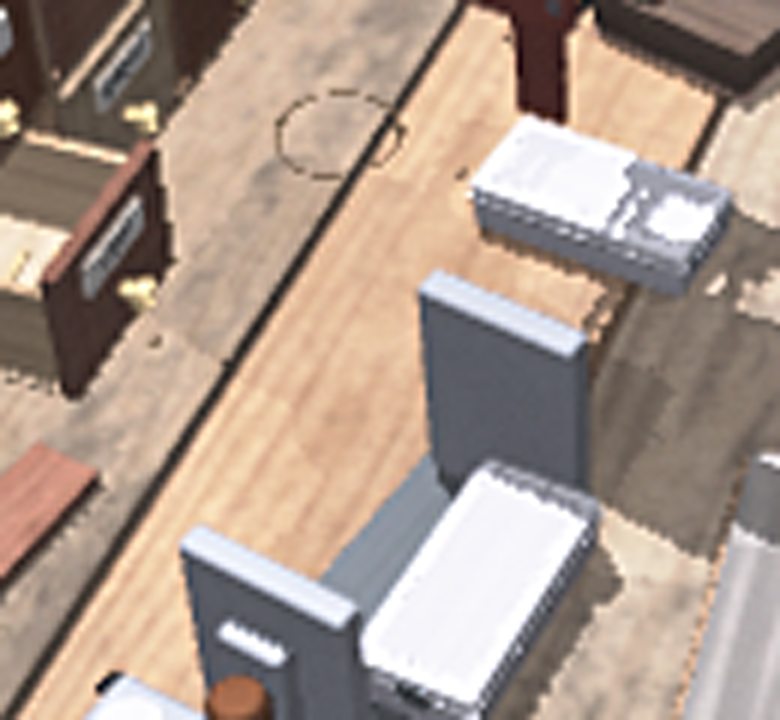

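View pics/t_8.png

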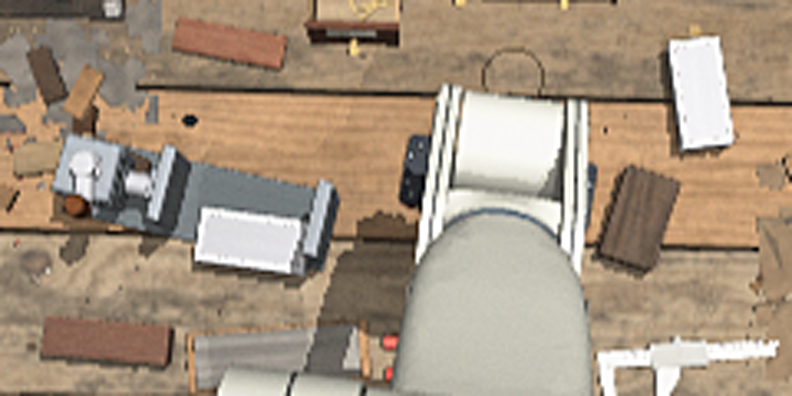

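Tin 2 has been knocked sideways on the plate: its top-crop centre is at (250,240), about 28 mm off the centre line. I measure it again.

```bash
python3 - <<'E'
from h import *
S=lambda l:np.array(l,float)/6+[164.5,169.5]
w=ray('side',S([(362,652),(475,707),(598,508),(488,460)]),40);print(w.round(1))
L=[np.linalg.norm(w[i]-w[(i+1)%4]) for i in range(4)];print(L,w.mean(0))
for a,b in((0,3),(1,2)): v=w[b]-w[a];print(np.degrees(np.arctan2(v[1],v[0])))
T=lambda l:np.array(l,float)/3.3+[119.5,139.5]
w=ray('top',T([(200,207),(194,265),(298,275),(305,215)]),40);print(w.round(1),w.mean(0))
im=np.load('pics/t_8.npy');b=cv2.resize(im[190:230,170:230,::-1],None,fx=12,fy=12,interpolation=cv2.INTER_CUBIC);cv2.imwrite('pics/t_8c.png',b)
E
```

```text
[[482.6 261.9  40. ]
 [430.6 271.1  40. ]
 [419.5 161.1  40. ]
 [472.6 152.   40. ]]
[np.float64(52.753367819909506), np.float64(110.48934445212937), np.float64(53.812220870103275), np.float64(110.37656351251653)] [451.32029269 211.52701775  40.        ]
-95.19452447314202
-95.75007389348964
[[487.8 266.8  40. ]
 [427.2 270.2  40. ]
 [419.7 162.4  40. ]
 [482.4 157.6  40. ]] [454.28170821 214.25993882  40.        ]
```

View pics/t_8c.png

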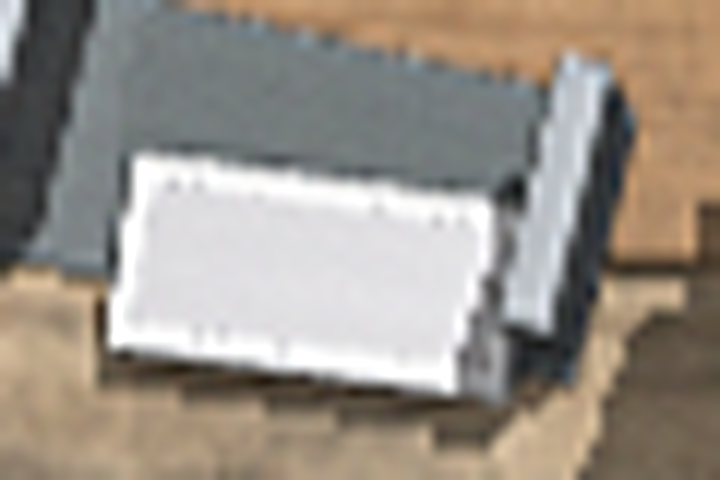

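```bash
python3 - <<'E'
from h import *
T=lambda l:np.array(l,float)/12+[169.5,189.5]
w=ray('top',T([(135,152),(108,348),(495,400),(518,200),(318,275)]),40);print(w.round(1))
for a,b in((0,3),(1,2)): v=w[b]-w[a];print(np.degrees(np.arctan2(v[1],v[0])),np.linalg.norm(v))
c=np.array([453.5,210.5]);d=c-np.array([482.2,200.8]);ux=np.array([np.cos(np.radians(-101.4)),np.sin(np.radians(-101.4))]);print('bed frame',d@ux,d@[-ux[1],ux[0]])
to([453.5,210.5,160],83.5)
E
```

```text
[[488.1 264.6  40. ]
 [431.7 269.7  40. ]
 [419.8 159.2  40. ]
 [477.2 154.8  40. ]
 [454.2 210.9  40. ]]
-95.6599944459341 110.33735120389383
-96.14905183207816 111.10105890003938
bed frame -3.835864724949773 -30.051058913320926
t 31.43 pos [491.1 -37.3 110.7] yaw -8.04 tilt 0.13 w 87.6 F [ 0.28 -0.08 -0.  ] M [ 0.052  0.016 -0.046] q1 -0.10 q6 1.61
turn wz rad -1.5976
shift after turn (tool mm) [242.  -65.4 -49.3]
full rotvec in tool [ 0.0017 -0.0018 -1.5976]
```

>>> {"op": "carry_out", "data": {
  "rows": [
    [[0,0,-0.008],[0,0,-0.124],0],
    [[0,0,-0.01],[0,0,-0.124],0],
    [[0,0,-0.01],[0,0,-0.124],0],
    [[0,0,-0.01],[0,0,-0.124],0],
    [[0,0,-0.01],[0,0,-0.124],0],
    [[0,0,-0.01],[0,0,-0.124],0],
    [[0,0,-0.01],[0,0,-0.124],0],
    [[0,0,0],[0,0,-0.124],0],
    [[0,0,0],[0,0,-0.124],0],
    [[0,0,0],[0,0,-0.124],0],
    [[0,0,0],[0,0,-0.124],0],
    [[0,0,0],[0,0,-0.124],0]
  ]
}}

```text
t: 32.43
ee_pos: [490.6, -37.3, 178.6]
orientation: [2.448, 1.967, 0.002]
ft_force: [0.0, -0.0, -0.3]
width: 87.8
```

>>> {"op": "carry_out", "data": {
  "rows": [
    [[0,0,0],[0,0,-0.117],0],
    [[0.034,-0.009,0],[0,0,0],0],
    [[0.034,-0.009,0],[0,0,0],0],
    [[0.034,-0.009,0],[0,0,0],0],
    [[0.034,-0.009,0],[0,0,0],0],
    [[0.034,-0.009,0],[0,0,0],0],
    [[0.034,-0.009,0],[0,0,0],0],
    [[0.034,-0.009,0],[0,0,0],0],
    [[0,0,0],[0,0,0],0],
    [[0,0,0],[0,0,0],0],
    [[0,0,0],[0,0,0],0]
  ]
}}

```text
t: 33.35
ee_pos: [452.9, 205.8, 178.0]
orientation: [2.335, 2.101, 0.001]
ft_force: [-0.9, -0.1, -0.2]
width: 88.0
```

```bash
python3 - <<'E'
from h import *
to([453.8,211,20],84)
E
```

```text
t 33.35 pos [452.9 205.8 178. ] yaw 83.95 tilt 0.04 w 88.0 F [-0.85 -0.11 -0.16] M [-0.018 -0.063 -0.039] q1 0.40 q6 0.51
turn wz rad -0.0008
shift after turn (tool mm) [  5.2   0.4 158. ]
full rotvec in tool [ 0.0007 -0.0001 -0.0008]
```

>>> {"op": "carry_out", "data": {
  "rows": [
    [[0.004,0.0005,0.03],[0,0,0],0],
    [[0.001,0,0.035],[0,0,0],0],
    [[0,0,0.035],[0,0,0],0],
    [[0,0,0.035],[0,0,0],0],
    [[0,0,0.015],[0,0,0],0],
    [[0,0,0.006],[0,0,0],0],
    [[0,0,0],[0,0,0],0],
    [[0,0,0],[0,0,0],0]
  ]
}}

```text
t: 34.02
ee_pos: [454.7, 210.1, 22.2]
orientation: [2.338, 2.098, 0.001]
ft_force: [1.1, -0.1, 0.4]
width: 87.8
```

```bash
python3 - <<'E'
from h import *
to([453.8,211,20],84)
snap('side','s_9',(165,170,295,290),6)
E
```

```text
t 34.02 pos [454.7 210.1  22.2] yaw 83.80 tilt 0.04 w 87.8 F [ 1.09 -0.13  0.43] M [-0.056 -0.065 -0.051] q1 0.41 q6 0.52
turn wz rad -0.0035
shift after turn (tool mm) [ 0.8 -1.   2.2]
full rotvec in tool [ 0.0006 -0.0003 -0.0035]
```

View pics/s_9.png

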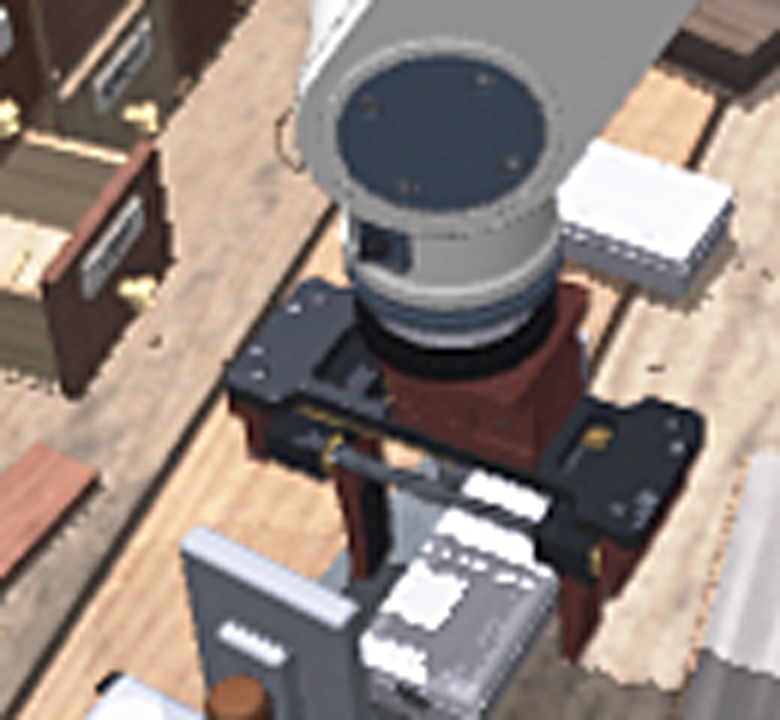

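The fingers straddle the tin (near end at (440,640)). I grip it and lift slightly.

>>> {"op": "carry_out", "data": {
  "rows": [
    [[0,0,0],[0,0,0],1],
    [[0,0,0],[0,0,0],1],
    [[0,0,0],[0,0,0],1],
    [[0,0,0],[0,0,0],1],
    [[0,0,0],[0,0,0],1],
    [[0,0,0],[0,0,0],1],
    [[0,0,0],[0,0,0],1],
    [[0,0,0],[0,0,0],1],
    [[0,0,-0.01],[0,0,0],1],
    [[0,0,-0.01],[0,0,0],1],
    [[0,0,0],[0,0,0],1],
    [[0,0,0],[0,0,0],1]
  ]
}}

```text
t: 35.07
ee_pos: [454.4, 210.7, 42.1]
orientation: [2.337, 2.099, 0.002]
ft_force: [-0.4, 0.5, -7.5]
width: 55.7
```

```bash
python3 - <<'E'
from h import *
to([483.8,208.6,33],78.6)
E
```

```text
t 35.07 pos [454.4 210.7  42.1] yaw 83.88 tilt 0.08 w 55.7 F [-0.41  0.51 -7.54] M [-0.002 -0.097  0.007] q1 0.41 q6 0.52
turn wz rad 0.0921
shift after turn (tool mm) [ 3.7 29.3  9.1]
full rotvec in tool [ 0.0012 -0.0006  0.0921]
```

>>> {"op": "carry_out", "data": {
  "rows": [
    [[0,0,0],[0,0,0.046],1],
    [[0,0,0],[0,0,0.046],1],
    [[0.002,0.01,0],[0,0,0],1],
    [[0.001,0.01,0],[0,0,0],1],
    [[0.001,0.009,0],[0,0,0],1],
    [[0,0,0.007],[0,0,0],1],
    [[0,0,0.007],[0,0,0],1],
    [[0,0,0],[0,0,0],1],
    [[0,0,0],[0,0,0],1],
    [[0,0,0],[0,0,0],1]
  ]
}}

```text
t: 35.9
ee_pos: [482.5, 208.6, 27.1]
orientation: [-2.43, -1.99, 0.002]
ft_force: [-0.4, 0.6, -7.1]
width: 56.0
```

>>> {"op": "carry_out", "data": {
  "rows": [
    [[0,0,0.003],[0,0,0],1],
    [[0,0,0.001],[0,0,0],1],
    [[0,0,0],[0,0,0],1],
    [[0,0,0],[0,0,0],1]
  ]
}}

```text
t: 36.23
ee_pos: [483.1, 208.9, 23.5]
orientation: [-2.431, -1.99, 0.0]
ft_force: [-0.4, 0.5, -7.5]
width: 55.9
```

>>> {"op": "carry_out", "data": {
  "rows": [
    [[0,0,0.001],[0,0,0],1],
    [[0,0,0.001],[0,0,0],1],
    [[0,0,0],[0,0,0],1],
    [[0,0,0],[0,0,0],1]
  ]
}}

```text
t: 36.57
ee_pos: [483.3, 208.9, 21.8]
orientation: [2.431, 1.99, 0.001]
ft_force: [-0.9, -0.7, -1.6]
width: 56.0
```

Touching down; I release and rise.

>>> {"op": "carry_out", "data": {
  "rows": [
    [[0,0,0],[0,0,0],0.2],
    [[0,0,0],[0,0,0],0.2],
    [[0,0,0],[0,0,0],0.2],
    [[0,0,0],[0,0,0],0],
    [[0,0,0],[0,0,0],0],
    [[0,0,-0.03],[0,0,0],0],
    [[0,0,-0.04],[0,0,0],0],
    [[0,0,-0.04],[0,0,0],0],
    [[0,0,-0.04],[0,0,0],0],
    [[0,0,-0.018],[0,0,0],0],
    [[0,0,0],[0,0,0.124],0],
    [[0,0,0],[0,0,0.124],0]
  ]
}}

```text
t: 37.57
ee_pos: [484.3, 209.2, 191.7]
orientation: [2.662, 1.666, 0.007]
ft_force: [-0.3, -0.1, -0.5]
width: 87.8
```

>>> {"op": "carry_out", "data": {
  "rows": [
    [[0,0,0],[0,0,0.124],0],
    [[0,0,0],[0,0,0.124],0],
    [[0,0,0],[0,0,0.124],0],
    [[0,0,0],[0,0,0.124],0],
    [[0,0,0],[0,0,0.124],0],
    [[0,0,0],[0,0,0.124],0],
    [[0,0,0],[0,0,0.124],0],
    [[0,0,0],[0,0,0.124],0],
    [[0,0,0],[0,0,0.124],0],
    [[0,0,0],[0,0,0.124],0],
    [[0,0,0],[0,0,0.025],0],
    [[0,0,0],[0,0,0],0]
  ]
}}

```text
t: 38.57
ee_pos: [483.1, 208.8, 189.5]
orientation: [-3.134, 0.223, -0.0]
ft_force: [-0.1, 0.4, -0.5]
width: 87.9
```

```bash
python3 - <<'E'
from h import *
to([490.8,-37.2,120],-8.1)
E
```

```text
t 38.57 pos [483.1 208.8 189.5] yaw -8.14 tilt 0.00 w 87.9 F [-0.14  0.45 -0.45] M [0.018 0.029 0.017] q1 0.39 q6 2.10
turn wz rad -0.0007
shift after turn (tool mm) [ 42.3 242.4  69.5]
full rotvec in tool [-0.     -0.     -0.0007]
```

>>> {"op": "carry_out", "data": {
  "rows": [
    [[0.006,0.035,0],[0,0,0],0],
    [[0.006,0.035,0],[0,0,0],0],
    [[0.006,0.035,0],[0,0,0],0],
    [[0.006,0.035,0],[0,0,0],0],
    [[0.006,0.035,0],[0,0,0],0],
    [[0.006,0.034,0.02],[0,0,0],0],
    [[0.006,0.034,0.03],[0,0,0],0],
    [[0,0,0.02],[0,0,0],0],
    [[0,0,0],[0,0,0],0],
    [[0,0,0],[0,0,0],0],
    [[0,0,0],[0,0,0],0],
    [[0,0,0],[0,0,0],0]
  ]
}}

```text
t: 39.57
ee_pos: [491.5, -33.9, 123.4]
orientation: [-3.134, 0.219, -0.003]
ft_force: [-0.1, 0.4, -0.9]
width: 88.1
```

```bash
python3 - <<'E'
from h import *
tins('10',40)
to([490.8,-37,9],-8.1)
snap('side','s_10b',(165,170,295,290),6)
im=np.load('pics/t_10.npy');b=cv2.resize(im[180:230,170:230,::-1],None,fx=12,fy=12,interpolation=cv2.INTER_CUBIC);cv2.imwrite('pics/t_10c.png',b)
E
```

```text
[199.6 201.3] [493.  200.2  40. ] [ 76.3 127.7] -101.7
[293.  196.5] [ 518.8 -119.8   40. ] [190.7  23.2] -1.9
[268.4 194.7] [522.9 -35.   40. ] [195.2 145.8] -5.4
[332.  167.5] [ 623.7 -253.6   40. ] [ 54.  117.2] -171.9
t 39.67 pos [491.3 -33.9 123.4] yaw -7.99 tilt 0.13 w 87.9 F [1.   0.4  0.46] M [ 0.064  0.019 -0.048] q1 -0.09 q6 1.62
turn wz rad 0.0019
shift after turn (tool mm) [-1.000e-01  3.200e+00  1.144e+02]
full rotvec in tool [-0.0002 -0.0022  0.0019]
```

View pics/s_10b.png

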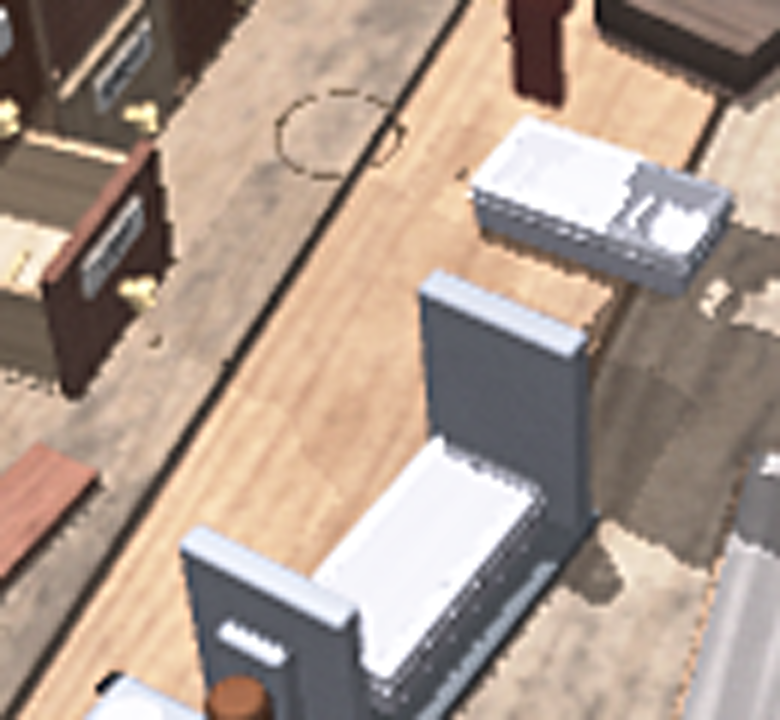

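View pics/t_10c.png

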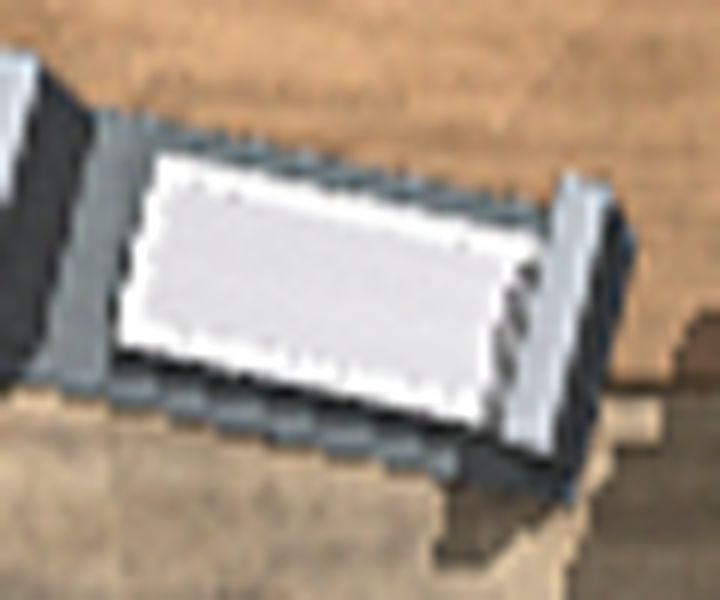

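Tin 2 now lies centred on the plate, parallel to the sides (near-end edge (160,155)–(120,345) in the crop). I measure it and pick up tin 1.

```bash
python3 - <<'E'
from h import *
T=lambda l:np.array(l,float)/12+[169.5,179.5]
w=ray('top',T([(160,155),(120,348),(545,238),(490,425)]),40)
ux=np.array([np.cos(np.radians(-101.4)),np.sin(np.radians(-101.4))]);uy=np.array([-ux[1],ux[0]])
b=np.array([482.2,200.8])
for q in w: d=q[:2]-b;print((d@ux).round(1),(d@uy).round(1))
E
```

```text
-65.0 27.6
-62.6 -29.0
48.0 28.9
45.3 -26.9
```

>>> {"op": "carry_out", "data": {
  "rows": [
    [[0,0.003,0.03],[0,0,0.002],0],
    [[0,0,0.035],[0,0,0],0],
    [[0,0,0.03],[0,0,0],0],
    [[0,0,0.012],[0,0,0],0],
    [[0,0,0.006],[0,0,0],0],
    [[0,0,0],[0,0,0],0],
    [[0,0,0],[0,0,0],0]
  ]
}}

```text
t: 40.3
ee_pos: [490.7, -37.4, 9.8]
orientation: [3.134, -0.224, 0.001]
ft_force: [-0.2, 0.0, 0.4]
width: 88.0
```

>>> {"op": "carry_out", "data": {
  "rows": [
    [[0,0,0],[0,0,0],1],
    [[0,0,0],[0,0,0],1],
    [[0,0,0],[0,0,0],1],
    [[0,0,0],[0,0,0],1],
    [[0,0,0],[0,0,0],1],
    [[0,0,0],[0,0,0],1],
    [[0,0,0],[0,0,0],1],
    [[0,0,0],[0,0,0],1]
  ]
}}

```text
t: 40.97
ee_pos: [490.3, -37.7, 9.6]
orientation: [3.134, -0.225, 0.001]
ft_force: [-0.3, -0.6, 6.2]
width: 56.0
```

>>> {"op": "carry_out", "data": {
  "rows": [
    [[0,0,-0.01],[0,0,0],1],
    [[0,0,-0.02],[0,0,0],1],
    [[0,0,-0.03],[0,0,0],1],
    [[0,0,-0.03],[0,0,0],1],
    [[0,0,-0.03],[0,0,0],1],
    [[0,0,-0.03],[0,0,0],1],
    [[0,0,-0.02],[0,0,0],1],
    [[0,0,0],[0,0,0],1],
    [[0,0,0],[0,0,0],1]
  ]
}}

```text
t: 41.72
ee_pos: [490.0, -37.6, 179.7]
orientation: [3.134, -0.225, 0.003]
ft_force: [-1.0, -0.4, -4.8]
width: 55.7
```

>>> {"op": "carry_out", "data": {
  "rows": [
    [[0,0,0],[0,0,-0.1],1],
    [[0,0,0],[0,0,-0.12],1],
    [[0,0,0],[0,0,-0.12],1],
    [[0,0,0],[0,0,-0.12],1],
    [[0,0,0],[0,0,-0.12],1],
    [[0,0,0],[0,0,-0.12],1],
    [[0,0,0],[0,0,-0.12],1],
    [[0,0,0],[0,0,-0.12],1],
    [[0,0,0],[0,0,-0.12],1],
    [[0,0,0],[0,0,-0.12],1],
    [[0,0,0],[0,0,-0.12],1],
    [[0,0,0],[0,0,-0.12],1]
  ]
}}

```text
t: 42.72
ee_pos: [488.2, -37.4, 176.6]
orientation: [-2.515, -1.878, 0.006]
ft_force: [-0.4, 0.2, -4.8]
width: 55.8
```

```bash
python3 - <<'E'
from h import *
to([483.5,207.4,185],78.6)
E
```

```text
t 42.72 pos [488.2 -37.4 176.6] yaw 73.49 tilt 0.28 w 55.8 F [-0.41  0.19 -4.82] M [-0.039 -0.011  0.024] q1 -0.10 q6 0.19
turn wz rad -0.0891
shift after turn (tool mm) [239.  -53.   -8.4]
full rotvec in tool [-0.0049  0.0007 -0.0891]
```

>>> {"op": "carry_out", "data": {
  "rows": [
    [[0,0,-0.004],[0,0,-0.085],1],
    [[0.024,-0.005,-0.004],[0,0,0],1],
    [[0.036,-0.008,0],[0,0,0],1],
    [[0.036,-0.008,0],[0,0,0],1],
    [[0.036,-0.008,0],[0,0,0],1],
    [[0.036,-0.008,0],[0,0,0],1],
    [[0.036,-0.008,0],[0,0,0],1],
    [[0.025,-0.006,0],[0,0,0],1],
    [[0.01,-0.002,0],[0,0,0],1],
    [[0,0,0],[0,0,0],1],
    [[0,0,0],[0,0,0],1],
    [[0,0,0],[0,0,0],1]
  ]
}}

```text
t: 43.72
ee_pos: [486.9, 205.9, 185.9]
orientation: [-2.441, -1.977, 0.004]
ft_force: [0.6, -0.1, -5.8]
width: 55.6
```

```bash
python3 - <<'E'
from h import *
to([483.5,207.4,55],78.6)
snap('side','s_11',(165,170,295,290),6)
E
```

```text
t 43.72 pos [486.9 205.9 185.9] yaw 78.00 tilt 0.17 w 55.6 F [ 0.57 -0.11 -5.82] M [-0.057 -0.115 -0.004] q1 0.38 q6 0.59
turn wz rad -0.0104
shift after turn (tool mm) [  0.8  -3.6 130.9]
full rotvec in tool [-0.0022  0.0019 -0.0104]
```

View pics/s_11.png

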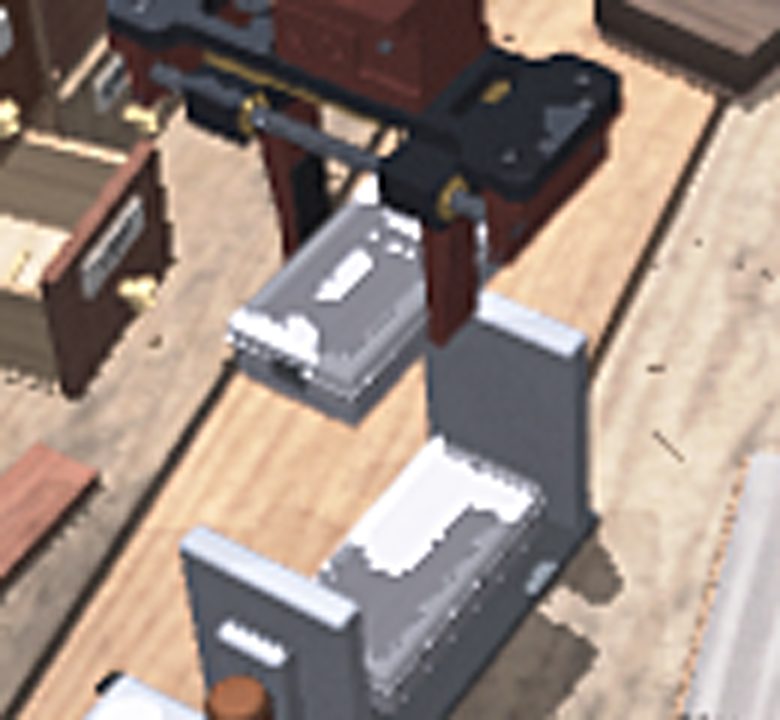

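Tin 1 hangs over tin 2 (near end at (300,375)), level and in line. I lower it.

>>> {"op": "carry_out", "data": {
  "rows": [
    [[0.0005,-0.003,0.02],[0,0,-0.01],1],
    [[0,0,0.025],[0,0,0],1],
    [[0,0,0.025],[0,0,0],1],
    [[0,0,0.025],[0,0,0],1],
    [[0,0,0.015],[0,0,0],1],
    [[0,0,0.01],[0,0,0],1],
    [[0,0,0.004],[0,0,0],1],
    [[0,0,0.0],[0,0,0],1],
    [[0,0,0.0],[0,0,0],1],
    [[0,0,0],[0,0,0],1]
  ]
}}

```text
t: 44.6
ee_pos: [485.9, 208.4, 64.2]
orientation: [2.431, 1.989, 0.003]
ft_force: [-0.1, -0.7, -5.7]
width: 55.9
```

```bash
python3 - <<'E'
from h import *
to([483.5,207.4,51],78.6)
E
```

```text
t 44.60 pos [485.9 208.4  64.2] yaw 78.58 tilt 0.12 w 55.9 F [-0.15 -0.72 -5.74] M [ 0.002 -0.102 -0.055] q1 0.38 q6 0.58
turn wz rad -0.0003
shift after turn (tool mm) [-1.5 -2.1 13.2]
full rotvec in tool [ 0.0017 -0.0011 -0.0003]
```

>>> {"op": "carry_out", "data": {
  "rows": [
    [[-0.0008,-0.001,0.005],[0,0,0],1],
    [[0,0,0.003],[0,0,0],1],
    [[0,0,0],[0,0,0],1],
    [[0,0,0],[0,0,0],1],
    [[0,0,0],[0,0,0],1],
    [[0,0,0],[0,0,0],1]
  ]
}}

```text
t: 45.1
ee_pos: [483.9, 207.8, 55.3]
orientation: [2.431, 1.99, 0.0]
ft_force: [0.8, -0.2, -4.7]
width: 56.0
```

>>> {"op": "carry_out", "data": {
  "rows": [
    [[0,0,0.0015],[0,0,0],1],
    [[0,0,0],[0,0,0],1],
    [[0,0,0],[0,0,0],1],
    [[0,0,0],[0,0,0],1]
  ]
}}

```text
t: 45.43
ee_pos: [483.8, 207.7, 53.6]
orientation: [2.431, 1.99, -0.0]
ft_force: [0.2, 0.4, -4.6]
width: 55.8
```

>>> {"op": "carry_out", "data": {
  "rows": [
    [[0,0,0.0015],[0,0,0],1],
    [[0,0,0],[0,0,0],1],
    [[0,0,0],[0,0,0],1],
    [[0,0,0],[0,0,0],1]
  ]
}}

```text
t: 45.77
ee_pos: [483.8, 207.7, 52.1]
orientation: [-2.431, -1.99, 0.0]
ft_force: [-0.6, -0.7, -5.5]
width: 56.0
```

>>> {"op": "carry_out", "data": {
  "rows": [
    [[0,0,0.001],[0,0,0],1],
    [[0,0,0],[0,0,0],1],
    [[0,0,0],[0,0,0],1],
    [[0,0,0],[0,0,0],1]
  ]
}}

```text
t: 46.1
ee_pos: [483.8, 207.7, 51.2]
orientation: [-2.431, -1.99, 0.0]
ft_force: [0.1, 0.0, -4.4]
width: 56.1
```

>>> {"op": "carry_out", "data": {
  "rows": [
    [[0,0,0.001],[0,0,0],1],
    [[0,0,0],[0,0,0],1],
    [[0,0,0],[0,0,0],1],
    [[0,0,0],[0,0,0],1]
  ]
}}

```text
t: 46.43
ee_pos: [483.8, 207.7, 50.1]
orientation: [-2.431, -1.99, 0.0]
ft_force: [0.2, -0.3, -4.9]
width: 55.6
```

>>> {"op": "carry_out", "data": {
  "rows": [
    [[0,0,0.001],[0,0,0],1],
    [[0,0,0],[0,0,0],1],
    [[0,0,0],[0,0,0],1]
  ]
}}

```text
t: 46.68
ee_pos: [483.9, 207.8, 49.6]
orientation: [2.431, 1.99, 0.0]
ft_force: [-2.3, -0.3, 3.1]
width: 55.7
```

Contact made; I release, rise and turn for tin 3.

>>> {"op": "carry_out", "data": {
  "rows": [
    [[0,0,0],[0,0,0],0.2],
    [[0,0,0],[0,0,0],0.2],
    [[0,0,0],[0,0,0],0.2],
    [[0,0,0],[0,0,0],0],
    [[0,0,0],[0,0,0],0],
    [[0,0,-0.03],[0,0,0],0],
    [[0,0,-0.04],[0,0,0],0],
    [[0,0,-0.04],[0,0,0],0],
    [[0,0,-0.03],[0,0,0],0],
    [[0,0,0],[0,0,0.123],0],
    [[0,0,0],[0,0,0.123],0],
    [[0,0,0],[0,0,0.123],0]
  ]
}}

```text
t: 47.68
ee_pos: [484.2, 207.9, 190.2]
orientation: [2.759, 1.502, 0.003]
ft_force: [-0.4, -0.8, 1.1]
width: 87.7
```

>>> {"op": "carry_out", "data": {
  "rows": [
    [[0,0,0],[0,0,0.123],0],
    [[0,0,0],[0,0,0.123],0],
    [[0,0,0],[0,0,0.123],0],
    [[0,0,0],[0,0,0.123],0],
    [[0,0,0],[0,0,0.123],0],
    [[0,0,0],[0,0,0.123],0],
    [[0,0,0],[0,0,0.122],0],
    [[0,0,0],[0,0,0],0]
  ]
}}

```text
t: 48.35
ee_pos: [483.8, 207.7, 189.1]
orientation: [3.134, 0.217, -0.0]
ft_force: [0.1, 0.6, 0.9]
width: 87.6
```

```bash
python3 - <<'E'
from h import *
to([627.5,-257,110],8.2)
E
```

```text
t 48.35 pos [483.8 207.7 189.1] yaw 7.93 tilt 0.00 w 87.6 F [0.09 0.63 0.94] M [-0.011  0.061  0.028] q1 0.38 q6 1.82
turn wz rad -0.0047
shift after turn (tool mm) [ 76.  480.4  79.1]
full rotvec in tool [ 0.      0.0001 -0.0047]
```

>>> {"op": "carry_out", "data": {
  "rows": [
    [[0.004,0.025,0],[0,0,-0.004],0],
    [[0.006,0.038,0],[0,0,0],0],
    [[0.006,0.038,0],[0,0,0],0],
    [[0.006,0.038,0],[0,0,0],0],
    [[0.006,0.038,0],[0,0,0],0],
    [[0.006,0.038,0],[0,0,0],0],
    [[0.006,0.038,0],[0,0,0],0],
    [[0.006,0.038,0],[0,0,0],0],
    [[0.006,0.038,0],[0,0,0],0],
    [[0.006,0.038,0],[0,0,0],0],
    [[0.006,0.038,0],[0,0,0],0],
    [[0.006,0.038,0],[0,0,0],0]
  ]
}}

```text
t: 49.35
ee_pos: [617.9, -222.3, 189.1]
orientation: [-3.133, -0.237, 0.0]
ft_force: [0.4, 0.7, -0.1]
width: 87.9
```

>>> {"op": "carry_out", "data": {
  "rows": [
    [[0.006,0.036,0.01],[0,0,0],0],
    [[0,0,0.03],[0,0,0],0],
    [[0,0,0.03],[0,0,0],0],
    [[0,0,0.01],[0,0,0],0],
    [[0,0,0],[0,0,0],0],
    [[0,0,0],[0,0,0],0],
    [[0,0,0],[0,0,0],0]
  ]
}}

```text
t: 49.93
ee_pos: [630.1, -255.0, 110.9]
orientation: [3.132, 0.233, 0.003]
ft_force: [1.1, 0.3, 0.2]
width: 87.7
```

```bash
python3 - <<'E'
from h import *
snap('top','t12',(120,140,360,260),3.3)
snap('side','s_12',(165,110,325,290),3.3)
to([627,-256.8,9.5],8.2)
E
```

```text
t 50.03 pos [ 630.2 -255.1  111.3] yaw 8.48 tilt 0.18 w 87.7 F [-0.58 -0.29 -0.04] M [-0.013  0.014 -0.024] q1 -0.40 q6 1.02
turn wz rad 0.0050
shift after turn (tool mm) [ -3.4   1.3 101.8]
full rotvec in tool [ 0.0016 -0.0027  0.005 ]
```

View pics/t12.png

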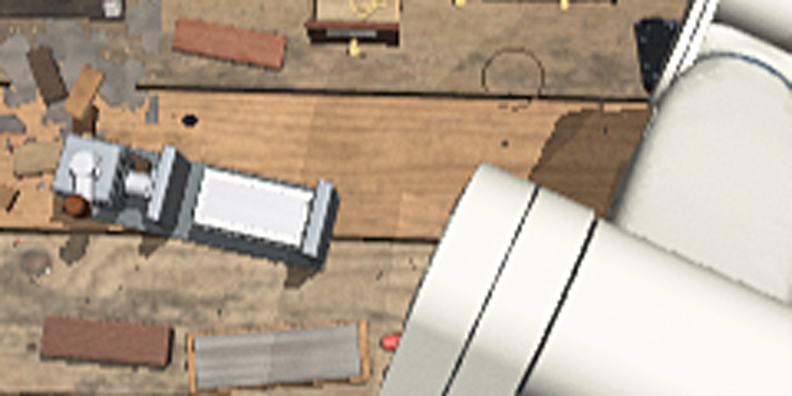

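View pics/s_12.png

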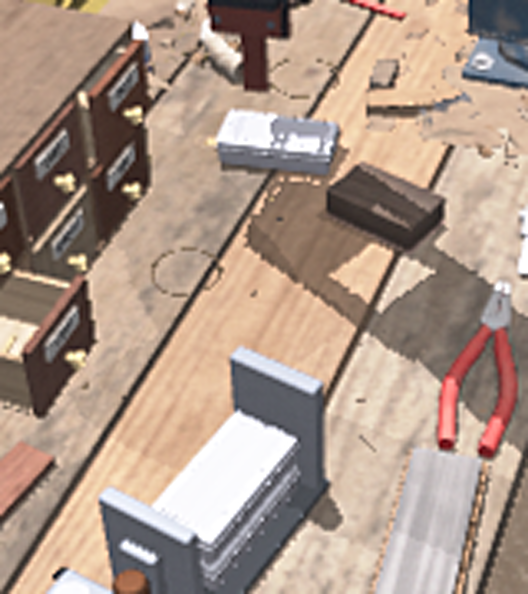

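Both tins are piled neatly (pile top at (235,465) in the side crop, (255,208) in the top crop), and tin 3 is still in place at (278,140). I grip tin 3.

>>> {"op": "carry_out", "data": {
  "rows": [
    [[-0.003,0.001,0.03],[0,0,0.004],0],
    [[0,0,0.035],[0,0,0],0],
    [[0,0,0.025],[0,0,0],0],
    [[0,0,0.008],[0,0,0],0],
    [[0,0,0.002],[0,0,0],0],
    [[0,0,0],[0,0,0],0],
    [[0,0,0],[0,0,0],0]
  ]
}}

```text
t: 50.62
ee_pos: [627.6, -257.0, 11.2]
orientation: [3.132, 0.225, 0.004]
ft_force: [0.0, 0.1, 0.5]
width: 87.8
```

>>> {"op": "carry_out", "data": {
  "rows": [
    [[0,0,0],[0,0,0],1],
    [[0,0,0],[0,0,0],1],
    [[0,0,0],[0,0,0],1],
    [[0,0,0],[0,0,0],1],
    [[0,0,0],[0,0,0],1],
    [[0,0,0],[0,0,0],1],
    [[0,0,0],[0,0,0],1],
    [[0,0,0],[0,0,0],1]
  ]
}}

```text
t: 51.28
ee_pos: [626.4, -256.7, 9.6]
orientation: [3.133, 0.224, 0.001]
ft_force: [-1.2, -0.2, 5.5]
width: 55.8
```

>>> {"op": "carry_out", "data": {
  "rows": [
    [[0,0,-0.01],[0,0,0],1],
    [[0,0,-0.02],[0,0,0],1],
    [[0,0,-0.03],[0,0,0],1],
    [[0,0,-0.03],[0,0,0],1],
    [[0,0,-0.03],[0,0,0],1],
    [[0,0,-0.03],[0,0,0],1],
    [[0,0,-0.03],[0,0,0],1],
    [[0,0,-0.015],[0,0,0],1],
    [[0,0,0],[0,0,0],1],
    [[0,0,0],[0,0,0],1]
  ]
}}

```text
t: 52.12
ee_pos: [626.0, -256.3, 204.6]
orientation: [3.133, 0.224, 0.001]
ft_force: [-0.8, 0.6, -3.4]
width: 55.9
```

```bash
python3 - <<'E'
from h import *
to([483.5,207.4,205],78.6)
E
```

```text
t 52.12 pos [ 626.  -256.3  204.6] yaw 8.18 tilt 0.05 w 55.9 F [-0.83  0.58 -3.42] M [-0.017 -0.013 -0.006] q1 -0.41 q6 1.02
turn wz rad -1.2291
shift after turn (tool mm) [ 4.264e+02 -2.314e+02 -4.000e-01]
full rotvec in tool [ 7.0000e-04 -5.0000e-04 -1.2291e+00]
```

>>> {"op": "carry_out", "data": {
  "rows": [
    [[-0.035,0,0],[0,0,0],1],
    [[-0.035,0,0],[0,0,0],1],
    [[-0.03,0,0],[0,0,0],1],
    [[0,0,0],[0,0,-0.12],1],
    [[0,0,0],[0,0,-0.12],1],
    [[0,0,0],[0,0,-0.12],1],
    [[0,0,0],[0,0,-0.12],1],
    [[0,0,0],[0,0,-0.12],1],
    [[0,0,0],[0,0,-0.12],1],
    [[0,0,0],[0,0,-0.12],1],
    [[0,0,0],[0,0,-0.12],1],
    [[0,0,0],[0,0,-0.12],1]
  ]
}}

```text
t: 53.12
ee_pos: [525.7, -269.8, 201.6]
orientation: [-2.564, -1.808, 0.003]
ft_force: [-0.7, 0.4, -2.1]
width: 55.6
```

>>> {"op": "carry_out", "data": {
  "rows": [
    [[0,0,0],[0,0,-0.12],1],
    [[0,0,0],[0,0,-0.029],1],
    [[0,0,0],[0,0,0],1],
    [[0,0,0],[0,0,0],1]
  ]
}}

```text
t: 53.45
ee_pos: [526.1, -270.1, 202.2]
orientation: [-2.43, -1.986, 0.002]
ft_force: [-0.1, -0.7, -3.2]
width: 55.9
```

```bash
python3 - <<'E'
from h import *
to([483.5,207.4,205],78.6)
E
```

```text
t 53.45 pos [ 526.1 -270.1  202.2] yaw 78.52 tilt 0.20 w 55.9 F [-0.05 -0.71 -3.2 ] M [-0.034 -0.077 -0.009] q1 -0.49 q6 -0.29
turn wz rad -0.0015
shift after turn (tool mm) [ 459.6 -136.1   -2.8]
full rotvec in tool [-0.0033 -0.0011 -0.0015]
```

>>> {"op": "carry_out", "data": {
  "rows": [
    [[0.02,-0.006,0],[0,0,0],1],
    [[0.036,-0.0107,0],[0,0,0],1],
    [[0.036,-0.0107,0],[0,0,0],1],
    [[0.036,-0.0107,0],[0,0,0],1],
    [[0.036,-0.0107,0],[0,0,0],1],
    [[0.036,-0.0107,0],[0,0,0],1],
    [[0.036,-0.0107,0],[0,0,0],1],
    [[0.036,-0.0107,0],[0,0,0],1],
    [[0.036,-0.0107,0],[0,0,0],1],
    [[0.036,-0.0107,0],[0,0,0],1],
    [[0.036,-0.0107,0],[0,0,0],1],
    [[0.036,-0.0107,0],[0,0,0],1]
  ]
}}

```text
t: 54.45
ee_pos: [487.1, 163.2, 203.5]
orientation: [-2.432, -1.988, 0.002]
ft_force: [0.5, 0.4, -3.3]
width: 55.7
```

>>> {"op": "carry_out", "data": {
  "rows": [
    [[0.025,-0.007,0],[0,0,0],1],
    [[0.014,-0.004,0],[0,0,0],1],
    [[0.003,0,0],[0,0,0],1],
    [[0,0,0],[0,0,0],1],
    [[0,0,0],[0,0,0],1],
    [[0,0,0],[0,0,0],1],
    [[0,0,0],[0,0,0],1]
  ]
}}

```text
t: 55.03
ee_pos: [485.7, 203.8, 204.0]
orientation: [-2.433, -1.988, 0.001]
ft_force: [-0.3, -0.3, -1.7]
width: 55.7
```

```bash
python3 - <<'E'
from h import *
to([483.5,207.4,90],78.6)
snap('side','s_13',(165,170,295,290),6)
E
```

```text
t 55.03 pos [485.7 203.8 204. ] yaw 78.50 tilt 0.03 w 55.7 F [-0.26 -0.34 -1.66] M [-0.086 -0.03   0.025] q1 0.37 q6 0.58
turn wz rad -0.0017
shift after turn (tool mm) [  3.1  -2.8 114. ]
full rotvec in tool [-0.0004  0.0003 -0.0017]
```

View pics/s_13.png

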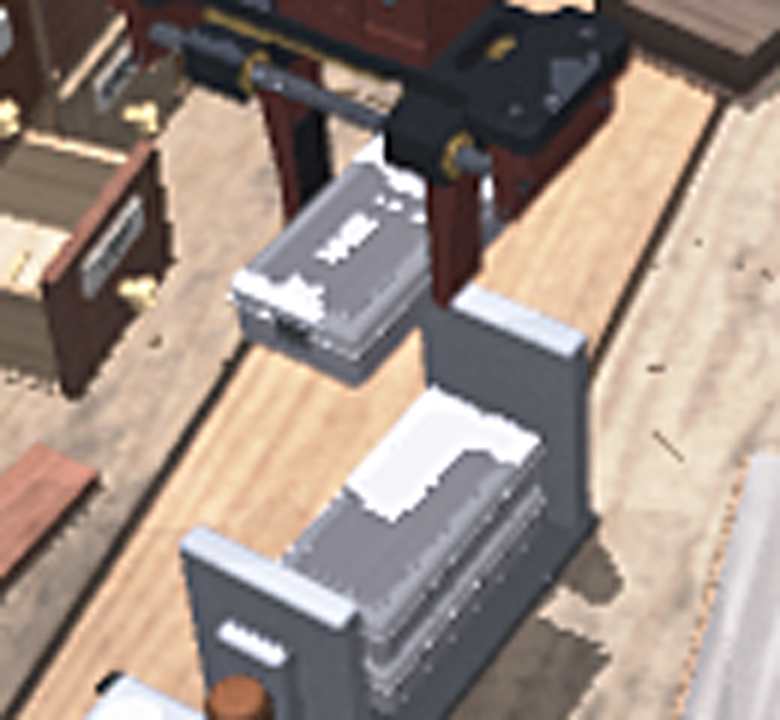

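Tin 3 hangs level over the pile (near end at (300,330)). I lower it.

>>> {"op": "carry_out", "data": {
  "rows": [
    [[0.0025,-0.002,0.02],[0,0,-0.0015],1],
    [[0,0,0.025],[0,0,0],1],
    [[0,0,0.025],[0,0,0],1],
    [[0,0,0.02],[0,0,0],1],
    [[0,0,0.013],[0,0,0],1],
    [[0,0,0.007],[0,0,0],1],
    [[0,0,0.004],[0,0,0],1],
    [[0,0,0.0],[0,0,0],1],
    [[0,0,0.0],[0,0,0],1],
    [[0,0,0],[0,0,0],1]
  ]
}}

```text
t: 55.92
ee_pos: [484.9, 207.9, 91.1]
orientation: [2.429, 1.991, 0.003]
ft_force: [-0.1, -0.0, -2.3]
width: 55.9
```

>>> {"op": "carry_out", "data": {
  "rows": [
    [[0,0,0.0],[0,0,0],1],
    [[0,0,0.0],[0,0,0],1],
    [[0,0,0],[0,0,0],1]
  ]
}}

```text
t: 56.17
ee_pos: [484.5, 207.9, 90.7]
orientation: [2.429, 1.991, 0.001]
ft_force: [0.1, -0.6, -2.9]
width: 55.9
```

```bash
python3 - <<'E'
from h import *
to([483.7,207.6,79.6],78.6)
E
```

```text
t 56.17 pos [484.5 207.9  90.7] yaw 78.69 tilt 0.05 w 55.9 F [ 0.1  -0.56 -2.86] M [-0.017 -0.095 -0.047] q1 0.38 q6 0.58
turn wz rad 0.0015
shift after turn (tool mm) [-0.4 -0.7 11.1]
full rotvec in tool [ 0.0008 -0.0005  0.0015]
```

>>> {"op": "carry_out", "data": {
  "rows": [
    [[0,0,0.005],[0,0,0],1],
    [[0,0,0.004],[0,0,0],1],
    [[0,0,0],[0,0,0],1],
    [[0,0,0],[0,0,0],1],
    [[0,0,0],[0,0,0],1]
  ]
}}

```text
t: 56.58
ee_pos: [484.1, 207.7, 81.0]
orientation: [-2.43, -1.991, 0.001]
ft_force: [-0.8, -0.3, -2.9]
width: 56.1
```

>>> {"op": "carry_out", "data": {
  "rows": [
    [[0,0,0.001],[0,0,0],1],
    [[0,0,0],[0,0,0],1],
    [[0,0,0],[0,0,0],1],
    [[0,0,0],[0,0,0],1]
  ]
}}

```text
t: 56.92
ee_pos: [484.2, 207.8, 80.2]
orientation: [-2.43, -1.992, -0.0]
ft_force: [0.5, 0.0, -2.0]
width: 55.6
```

>>> {"op": "carry_out", "data": {
  "rows": [
    [[0,0,0.001],[0,0,0],1],
    [[0,0,0],[0,0,0],1],
    [[0,0,0],[0,0,0],1]
  ]
}}

```text
t: 57.17
ee_pos: [484.4, 207.8, 79.5]
orientation: [2.43, 1.992, 0.001]
ft_force: [-1.5, 0.0, 2.5]
width: 56.0
```

>>> {"op": "carry_out", "data": {
  "rows": [
    [[0,0,0],[0,0,0],0.2],
    [[0,0,0],[0,0,0],0.2],
    [[0,0,0],[0,0,0],0.2],
    [[0,0,0],[0,0,0],0],
    [[0,0,0],[0,0,0],0],
    [[0,0,-0.03],[0,0,0],0],
    [[0,0,-0.04],[0,0,0],0],
    [[0,0,-0.04],[0,0,0],0],
    [[0,0,-0.04],[0,0,0],0],
    [[0,0,0],[0,0,0],0],
    [[0,0,0],[0,0,0],0]
  ]
}}

```text
t: 58.08
ee_pos: [485.6, 208.3, 231.6]
orientation: [2.428, 1.991, 0.008]
ft_force: [-0.9, -0.1, -0.4]
width: 87.9
```

```bash
python3 - <<'E'
from h import *
to([471,369,220],78.6)
snap('side','s_14',(165,170,295,290),6)
E
```

```text
t 58.08 pos [485.6 208.3 231.6] yaw 78.68 tilt 0.32 w 87.9 F [-0.9  -0.09 -0.41] M [-0.072 -0.071  0.01 ] q1 0.38 q6 0.58
turn wz rad 0.0015
shift after turn (tool mm) [154.6 -46.1  11.6]
full rotvec in tool [ 0.0046 -0.0031  0.0015]
```

View pics/s_14.png

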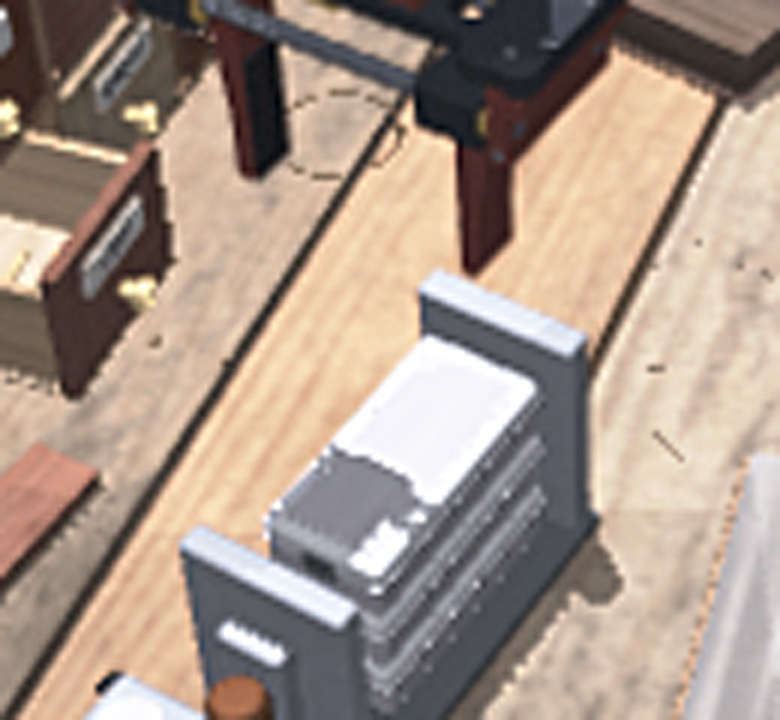

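Three tins are stacked flush and level (top tin at (410,455)). Next I turn the gripper so that its fingers open tangentially to the knob, then go to the knob.

>>> {"op": "carry_out", "data": {
  "rows": [
    [[0,0,0],[0,0,-0.124],0],
    [[0,0,0],[0,0,-0.124],0],
    [[0,0,0],[0,0,-0.124],0],
    [[0,0,0],[0,0,-0.124],0],
    [[0,0,0],[0,0,-0.124],0],
    [[0,0,0],[0,0,-0.124],0],
    [[0,0,0],[0,0,-0.124],0],
    [[0,0,0],[0,0,-0.124],0],
    [[0,0,0],[0,0,-0.124],0],
    [[0,0,0],[0,0,-0.124],0],
    [[0,0,0],[0,0,-0.124],0],
    [[0,0,0],[0,0,-0.124],0]
  ]
}}

```text
t: 59.13
ee_pos: [482.8, 207.2, 226.7]
orientation: [-0.429, -3.108, 0.003]
ft_force: [0.5, 0.3, 0.6]
width: 88.1
```

>>> {"op": "carry_out", "data": {
  "rows": [
    [[0,0,0],[0,0,-0.106],0],
    [[0,0,0],[0,0,0],0],
    [[0,0,0],[0,0,0],0]
  ]
}}

```text
t: 59.38
ee_pos: [483.2, 207.4, 227.3]
orientation: [-0.278, -3.126, 0.002]
ft_force: [0.7, -0.1, 1.3]
width: 87.7
```

```bash
python3 - <<'E'
from h import *
to([471,369,220],170)
tins('15',100)
snap('top','t15c',(130,175,230,230),8)
E
```

```text
t 59.38 pos [483.2 207.4 227.3] yaw 169.83 tilt 0.19 w 87.7 F [ 0.68 -0.08  1.29] M [ 0.074 -0.182  0.014] q1 0.38 q6 -1.01
turn wz rad -0.0030
shift after turn (tool mm) [ 40.1 157.1   7.3]
full rotvec in tool [-0.0017 -0.0029 -0.003 ]
```

View pics/t15c.png

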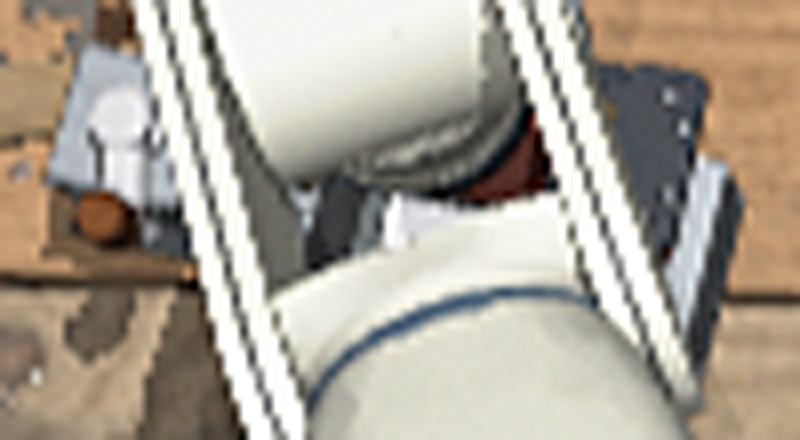

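>>> {"op": "carry_out", "data": {
  "rows": [
    [[0.008,0.03,0],[0,0,-0.003],0],
    [[0.009,0.035,0],[0,0,0],0],
    [[0.009,0.035,0],[0,0,0],0],
    [[0.009,0.035,0],[0,0,0],0],
    [[0.005,0.021,0],[0,0,0],0],
    [[0,0,0.02],[0,0,0],0],
    [[0,0,0.01],[0,0,0],0],
    [[0,0,0],[0,0,0],0],
    [[0,0,0],[0,0,0],0],
    [[0,0,0],[0,0,0],0]
  ]
}}

```text
t: 60.37
ee_pos: [471.8, 367.7, 199.5]
orientation: [0.271, 3.13, -0.0]
ft_force: [0.4, -0.4, 0.6]
width: 87.4
```

```bash
python3 - <<'E'
from h import *
print(ray('top',[[105/8+129.5,215/8+174.5]],157))
to([471,369,128.5],170)
snap('side','s_16',(155,200,285,320),6)
E
```

```text
[[471.91301034 369.1178514  157.        ]]
t 60.37 pos [471.8 367.7 199.5] yaw 170.11 tilt 0.00 w 87.4 F [ 0.44 -0.38  0.61] M [ 0.094 -0.115  0.   ] q1 0.64 q6 -0.76
turn wz rad 0.0018
shift after turn (tool mm) [ 1.   1.2 71. ]
full rotvec in tool [-0.0001  0.      0.0018]
```

View pics/s_16.png

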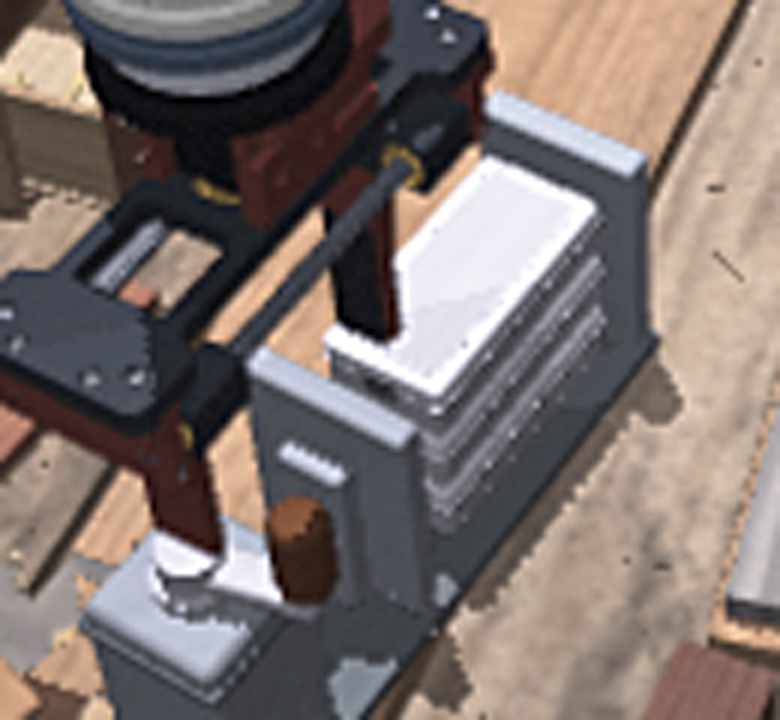

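Side view: the knob is at (303,550), between and below the finger tips at (190,540) and (370,320), which are still high. I descend and pinch.

>>> {"op": "carry_out", "data": {
  "rows": [
    [[0.0005,0.001,0.025],[0,0,0.0018],0],
    [[0,0,0.025],[0,0,0],0],
    [[0,0,0.015],[0,0,0],0],
    [[0,0,0.006],[0,0,0],0],
    [[0,0,0],[0,0,0],0],
    [[0,0,0],[0,0,0],0],
    [[0,0,0],[0,0,0],1],
    [[0,0,0],[0,0,0],1],
    [[0,0,0],[0,0,0],1],
    [[0,0,0],[0,0,0],1],
    [[0,0,0],[0,0,0],1],
    [[0,0,0],[0,0,0],1]
  ]
}}

```text
t: 61.42
ee_pos: [471.2, 369.4, 128.4]
orientation: [0.271, 3.13, 0.0]
ft_force: [0.2, 0.7, 0.2]
width: 51.3
```

>>> {"op": "carry_out", "data": {
  "rows": [
    [[0,0,0],[0,0,0],1],
    [[0,0,0],[0,0,0],1],
    [[0,0,0],[0,0,0],1],
    [[0,0,0],[0,0,0],1],
    [[0,0,0],[0,0,0],1],
    [[0,0,0],[0,0,0],1],
    [[0,0,0],[0,0,0],1]
  ]
}}

```text
t: 62.0
ee_pos: [471.3, 369.7, 128.2]
orientation: [0.272, 3.13, 0.001]
ft_force: [0.1, 2.8, -1.6]
width: 22.6
```

```bash
python3 - <<'E'
from h import *
o,_,y=st(); d=o['ee_pos'][:2]-A; print(np.linalg.norm(d),np.degrees(np.arctan2(d[1],d[0])))
circ(-178.4,-.2,18,yaw=170)
E
```

```text
t 62.00 pos [471.3 369.7 128.2] yaw 170.08 tilt 0.04 w 22.6 F [ 0.12  2.84 -1.62] M [ 0.423 -0.24   0.03 ] q1 0.65 q6 -0.75
44.3500040830816 -178.94443729505664
end ang -384.66480624709635 pos [556.5 351.7]
[[0.0009, 0.0089], [-0.0009, 0.009], [-0.0026, 0.0086], [-0.0043, 0.0079], [-0.0057, 0.0069], [-0.0071, 0.0056], [-0.008, 0.0041], [-0.0086, 0.0024], [-0.009, 0.0006], [-0.0089, -0.0011], [-0.0085, -0.0029], [-0.0078, -0.0045], [-0.0067, -0.006], [-0.0054, -0.0072], [-0.0038, -0.0081], [-0.0022, -0.0087], [-0.0004, -0.009], [0.0014, -0.0088]]
```

>>> {"op": "carry_out", "data": {
  "rows": [
    [[0.0009,0.0089,0],[0,0,0],1],
    [[-0.0009,0.009,0],[0,0,0],1],
    [[-0.0026,0.0086,0],[0,0,0],1],
    [[-0.0043,0.0079,0],[0,0,0],1],
    [[-0.0057,0.0069,0],[0,0,0],1],
    [[-0.0071,0.0056,0],[0,0,0],1],
    [[-0.008,0.0041,0],[0,0,0],1],
    [[-0.0086,0.0024,0],[0,0,0],1],
    [[-0.009,0.0006,0],[0,0,0],1],
    [[-0.0089,-0.0011,0],[0,0,0],1],
    [[0,0,0],[0,0,0],1],
    [[0,0,0],[0,0,0],1]
  ]
}}

```text
t: 63.0
ee_pos: [533.9, 412.9, 128.2]
orientation: [0.272, 3.129, 0.002]
ft_force: [0.6, 4.5, -0.6]
width: 22.4
```

```bash
python3 - <<'E'
from h import *
o,_,y=st(); d=o['ee_pos'][:2]-A; print(np.linalg.norm(d),np.degrees(np.arctan2(d[1],d[0])))
E
```

```text
t 63.00 pos [533.9 412.9 128.2] yaw 170.07 tilt 0.06 w 22.4 F [ 0.57  4.48 -0.59] M [ 0.7   -0.215 -0.015] q1 0.64 q6 -0.76
46.19000500769638 66.71217782360515
```

>>> {"op": "carry_out", "data": {
  "rows": [
    [[-0.0085,-0.0029,0],[0,0,0],1],
    [[-0.0078,-0.0045,0],[0,0,0],1],
    [[-0.0067,-0.006,0],[0,0,0],1],
    [[-0.0054,-0.0072,0],[0,0,0],1],
    [[-0.0038,-0.0081,0],[0,0,0],1],
    [[-0.0022,-0.0087,0],[0,0,0],1],
    [[-0.0004,-0.009,0],[0,0,0],1],
    [[0,0,0],[0,0,0],1],
    [[0,0,0],[0,0,0],1]
  ]
}}

```text
t: 63.75
ee_pos: [559.8, 360.3, 128.2]
orientation: [0.272, 3.13, -0.0]
ft_force: [-1.2, 2.3, -0.4]
width: 22.6
```

```bash
python3 - <<'E'
from h import *
o,_,y=st(); d=o['ee_pos'][:2]-A; print(np.linalg.norm(d),np.degrees(np.arctan2(d[1],d[0])))
circ(-178.4-np.degrees(3.4),-.1,10,yaw=170)
snap('side','s_17',(155,200,285,320),6)
E
```

```text
t 63.75 pos [559.8 360.3 128.2] yaw 170.08 tilt 0.01 w 22.6 F [-1.16  2.25 -0.38] M [ 0.325 -0.161 -0.021] q1 0.55 q6 -0.84
45.33361588512869 -12.994910147793904
end ang -430.5014298575622 pos [530.6 328.1]
[[0.0005, -0.0045], [0.0009, -0.0044], [0.0014, -0.0043], [0.0017, -0.0041], [0.0022, -0.0039], [0.0026, -0.0037], [0.0029, -0.0035], [0.0032, -0.0031], [0.0036, -0.0027], [0.0038, -0.0025]]
```

View pics/s_17.png

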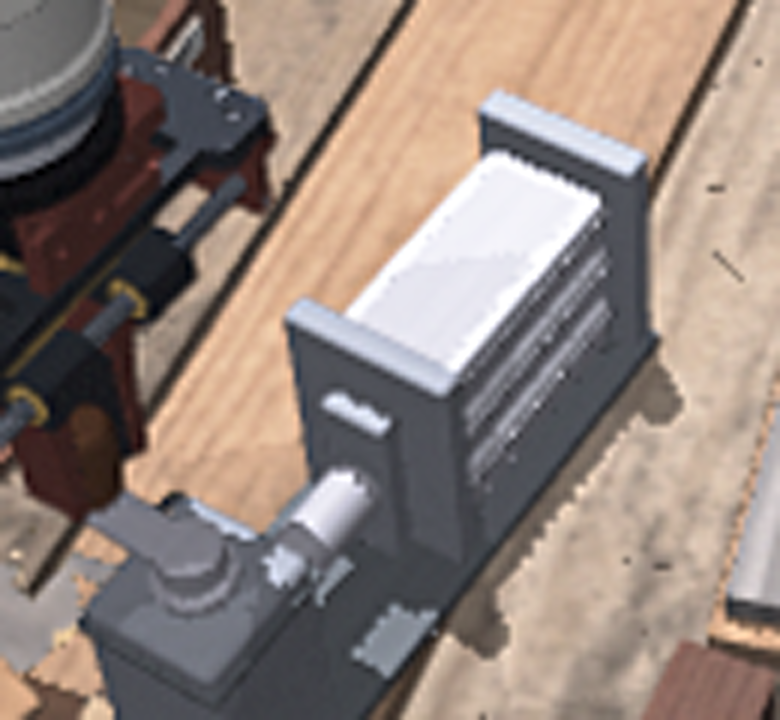

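The jaw (370,345) is almost on the tins. I continue in 0.1 rad steps and watch the force.

>>> {"op": "carry_out", "data": {
  "rows": [
    [[0.0005,-0.0045,0],[0,0,0],1],
    [[0.0009,-0.0044,0],[0,0,0],1],
    [[0.0014,-0.0043,0],[0,0,0],1],
    [[0,0,0],[0,0,0],1],
    [[0,0,0],[0,0,0],1]
  ]
}}

```text
t: 64.22
ee_pos: [557.5, 353.5, 128.5]
orientation: [0.271, 3.123, 0.016]
ft_force: [8.2, 23.7, -14.2]
width: 22.6
```

>>> {"op": "carry_out", "data": {
  "rows": [
    [[0.0017,-0.0041,0],[0,0,0],1],
    [[0,0,0],[0,0,0],1],
    [[0,0,0],[0,0,0],1]
  ]
}}

```text
t: 64.47
ee_pos: [556.9, 352.7, 128.7]
orientation: [0.271, 3.119, 0.024]
ft_force: [13.8, 35.6, -22.0]
width: 22.2
```

>>> {"op": "carry_out", "data": {
  "rows": [
    [[0.0022,-0.0039,0],[0,0,0],1],
    [[0,0,0],[0,0,0],1],
    [[0,0,0],[0,0,0],1]
  ]
}}

```text
t: 64.72
ee_pos: [554.7, 352.1, 128.8]
orientation: [0.271, 3.117, 0.032]
ft_force: [14.7, 48.1, -27.4]
width: 22.4
```

```bash
cat >> h.py <<'E'
def kn():
    o,_,y=st(); d=o['ee_pos'][:2]-A; r=np.linalg.norm(d); print(r,np.degrees(np.arctan2(d[1],d[0])),'torque on tool Nmm',d[0]*o['ft_force'][1]-d[1]*o['ft_force'][0])
E
python3 - <<'E'
from h import *
kn()
E
```

```text
t 64.72 pos [554.7 352.1 128.8] yaw 170.05 tilt 1.37 w 22.4 F [ 14.73  48.06 -27.44] M [ 7.857 -2.411  0.147] q1 0.54 q6 -0.86
43.171186793154014 -25.170672824564406 torque on tool Nmm 2148.1542099031817
```

The jaw has stalled firmly on the tins. I ease back the overtravel so the knob isn't loaded, then let go.

>>> {"op": "carry_out", "data": {
  "rows": [
    [[-0.0022,0.0039,0],[0,0,0],1],
    [[-0.0017,0.0041,0],[0,0,0],1],
    [[0,0,0],[0,0,0],1]
  ]
}}

```text
t: 64.97
ee_pos: [555.8, 354.3, 128.4]
orientation: [0.27, 3.127, 0.014]
ft_force: [0.4, 25.8, -10.1]
width: 22.6
```

```bash
python3 - <<'E'
from h import *
kn()
E
```

```text
t 64.97 pos [555.8 354.3 128.4] yaw 170.12 tilt 0.55 w 22.6 F [  0.44  25.82 -10.14] M [ 4.369 -0.213  0.02 ] q1 0.55 q6 -0.86
43.346636283039125 -21.964237469323738 torque on tool Nmm 1045.3567485587419
```

>>> {"op": "carry_out", "data": {
  "rows": [
    [[-0.0008,0.004,0],[0,0,0],1],
    [[0,0,0],[0,0,0],1],
    [[0,0,0],[0,0,0],1]
  ]
}}

```text
t: 65.22
ee_pos: [556.1, 355.1, 128.3]
orientation: [0.271, 3.13, 0.007]
ft_force: [-2.0, 15.4, -3.5]
width: 22.7
```

```bash
python3 - <<'E'
from h import *
kn()
E
```

```text
t 65.22 pos [556.1 355.1 128.3] yaw 170.11 tilt 0.26 w 22.7 F [-2.   15.45 -3.47] M [2.439 0.245 0.072] q1 0.55 q6 -0.85
43.311543959642286 -20.82175884763491 torque on tool Nmm 594.4939909468536
```

>>> {"op": "carry_out", "data": {
  "rows": [
    [[0,0,0],[0,0,0],0],
    [[0,0,0],[0,0,0],0],
    [[0,0,0],[0,0,0],0],
    [[0,0,0],[0,0,0],0],
    [[0,0,0],[0,0,0],0],
    [[0,0,0],[0,0,0],0],
    [[0,0,-0.03],[0,0,0],0],
    [[0,0,-0.04],[0,0,0],0],
    [[0,0,-0.04],[0,0,0],0],
    [[0,0,-0.04],[0,0,0],0],
    [[0,0,-0.03],[0,0,0],0]
  ]
}}

```text
t: 66.13
ee_pos: [557.0, 351.7, 312.0]
orientation: [0.272, 3.127, 0.003]
ft_force: [0.1, 0.4, 0.2]
width: 87.2
```

>>> {"op": "carry_out", "data": {
  "rows": [
    [[0,-0.035,0],[0,0,0],0],
    [[0,-0.035,0],[0,0,0],0],
    [[0,-0.035,0],[0,0,0],0],
    [[0,-0.035,0],[0,0,0],0],
    [[0,-0.035,0],[0,0,0],0],
    [[0,-0.035,0],[0,0,0],0],
    [[0,-0.035,0],[0,0,0],0],
    [[0,-0.035,0],[0,0,0],0],
    [[0,-0.035,0],[0,0,0],0],
    [[0,-0.035,0],[0,0,0],0],
    [[0,-0.035,0],[0,0,0],0],
    [[0,0,0],[0,0,0],0]
  ]
}}

```text
t: 67.13
ee_pos: [488.8, -32.2, 308.4]
orientation: [-0.278, -3.129, 0.003]
ft_force: [0.7, -0.1, -0.0]
width: 87.7
```

```bash
python3 - <<'E'
from h import *
st()
snap('top','t18c',(130,175,230,230),8)
snap('side','s_18',(155,200,285,320),6)
snap('top','t18',sc=1.5)
E
```

```text
t 67.13 pos [488.8 -32.2 308.4] yaw 169.84 tilt 0.11 w 87.7 F [ 0.67 -0.13 -0.01] M [ 0.105 -0.181 -0.005] q1 -0.09 q6 -1.48
```

View pics/t18c.png

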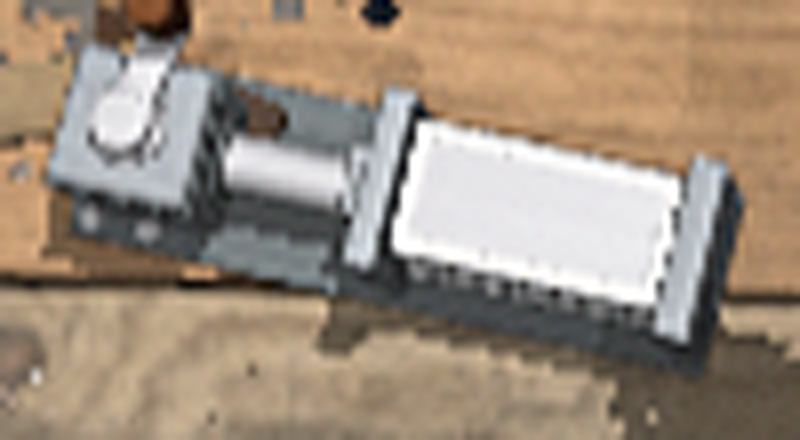

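View pics/s_18.png

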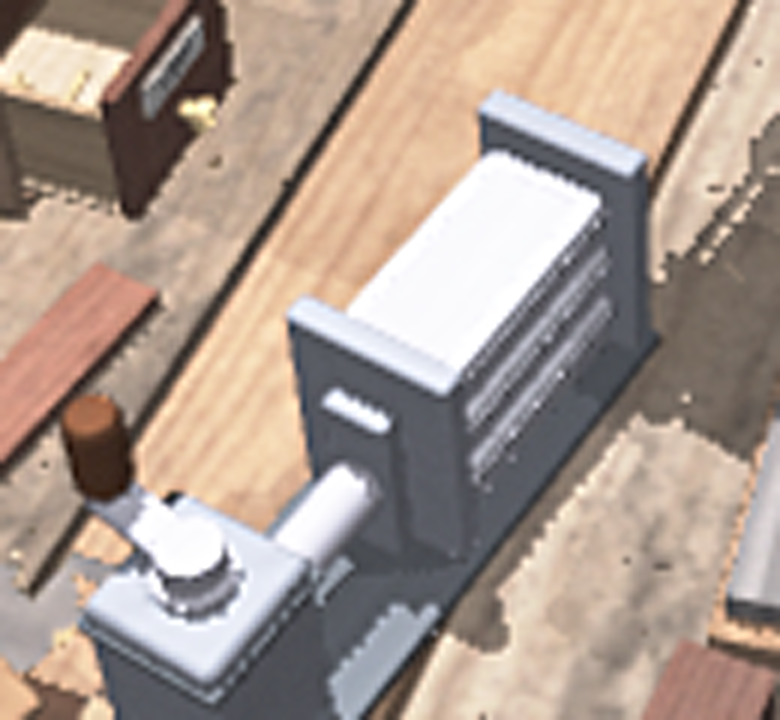

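View pics/t18.png

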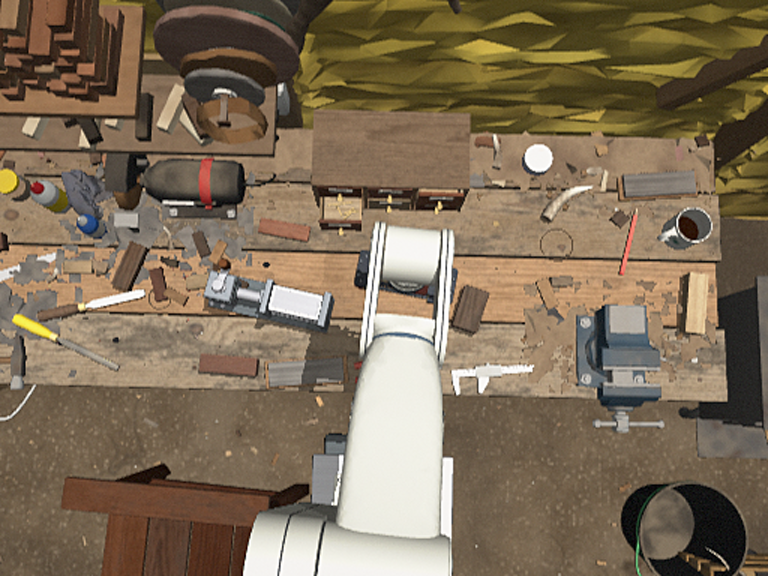

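```bash
python3 - <<'E'
from h import *
T=lambda l:np.array(l,float)/8+[129.5,174.5]
im=np.load('pics/t18c.npy').astype(int)
m=((im[:,:,0]-im[:,:,2]>50)&(im[:,:,0]<170)).astype(np.uint8);m2=np.zeros_like(m);m2[165:182,143:156]=m[165:182,143:156]
ys,xs=np.nonzero(m2);k=ray('top',[[xs.mean(),ys.mean()]],152);d=k[0,:2]-A;print(len(xs),xs.mean(),ys.mean(),k,np.linalg.norm(d),np.degrees(np.arctan2(d[1],d[0])))
g=ray('top',T([(418,95),(372,268),(696,158),(656,335)]),118);a,b=g[:2].mean(0),g[2:].mean(0);print(np.linalg.norm(a-b))
w=ray('top',T([(424,122),(393,250),(680,180),(652,305)]),100)
ux=np.array([np.cos(np.radians(-101.4)),np.sin(np.radians(-101.4))]);uy=np.array([-ux[1],ux[0]])
for q in w: e=q[:2]-[482.2,200.8];print((e@ux).round(1),(e@uy).round(1))
E
```

```text
66 147.43939393939394 172.56060606060606 [[566.71087973 360.16698526 152.        ]] 52.14492516110755 -11.429354933228296
118.28592466842535
-58.1 28.7
-57.5 -26.0
51.0 28.9
52.0 -24.3
```

>>> {"op": "carry_out", "data": {
  "rows": [
    [[0,0,0],[0,0,0],0],
    [[0,0,0],[0,0,0],0],
    [[0,0,0],[0,0,0],0],
    [[0,0,0],[0,0,0],0],
    [[0,0,0],[0,0,0],0],
    [[0,0,0],[0,0,0],0],
    [[0,0,0],[0,0,0],0],
    [[0,0,0],[0,0,0],0],
    [[0,0,0],[0,0,0],0],
    [[0,0,0],[0,0,0],0],
    [[0,0,0],[0,0,0],0],
    [[0,0,0],[0,0,0],0]
  ]
}}

```text
t: 68.28
ee_pos: [490.1, -27.6, 308.2]
orientation: [0.272, 3.13, 0.0]
ft_force: [0.1, -0.2, 0.3]
width: 87.7
```

```bash
python3 - <<'E'
from h import *
snap('side','s_19',(155,200,285,320),6)
for f in('s_18','s_19'):
    im=np.load(f'pics/{f}.npy').astype(int)
    m=((im[:,:,0]-im[:,:,2]>25)&(im[:,:,0]<150)).astype(np.uint8)
    m2=np.zeros_like(m);m2[264:285,164:179]=m[264:285,164:179]
    n,l,s,c=cv2.connectedComponentsWithStats(m2);i=1+np.argmax(s[1:,4]);k=ray('side',[c[i]],137);d=k[0,:2]-A
    print(s[i],c[i],k.round(1),np.linalg.norm(d),np.degrees(np.arctan2(d[1],d[0])))
E
```

```text
[164 265  14  18 130] [170.48461538 275.2       ] [[558.1 358.5 137. ]] 44.12157457740392 -15.733144438962755
[164 265  14  18 127] [170.37795276 275.19685039] [[558.3 358.6 137. ]] 44.312570984534865 -15.570678148365422
```

```bash
python3 - <<'E'
from h import *
def kn2(f,x0,y0,x1,y1):
    im=np.load(f'pics/{f}.npy').astype(int)
    m=((im[:,:,0]-im[:,:,2]>25)&(im[:,:,0]<150)).astype(np.uint8)
    m2=np.zeros_like(m);m2[y0:y1,x0:x1]=m[y0:y1,x0:x1]
    n,l,s,c=cv2.connectedComponentsWithStats(m2);i=1+np.argmax(s[1:,4]);k=ray('side',[c[i]],137);print(f,s[i],k.round(1))
kn2('side0',193,260,207,283)   # gripped at 504.0,327.0
kn2('s_16',196,280,213,303)    # gripped at 471.3,369.7 
kn2('s_14',190,280,213,303)
kn2('s_19',160,260,182,287)
E
```

```text
side0 [194 263  12  17 124] [[502.5 330.4 137. ]]
s_16 [199 283  11  17 131] [[474.4 369.1 137. ]]
s_14 [199 283  12  17 116] [[470.2 373.4 137. ]]
s_19 [160 265  18  18 131] [[559.1 358.4 137. ]]
```

The jaw holds still: the knob angle is unchanged over 1 s, and the measured gap is 118 mm with about 2 mm uncertainty. When I let go, though, the knob was loaded well above the crank's friction, so the jaw could have sprung back. I'll re-grip and tighten gently to a load that friction can hold.

```bash
python3 - <<'E'
from h import *
to([557.7,354.8,300],170)
E
```

```text
t 68.33 pos [490.1 -27.6 308.2] yaw 170.08 tilt 0.00 w 87.7 F [ 0.91  0.81 -0.46] M [-0.006 -0.149 -0.049] q1 -0.08 q6 -1.48
turn wz rad 0.0013
shift after turn (tool mm) [-2.000e-01  3.883e+02  8.200e+00]
full rotvec in tool [ 0.     -0.      0.0013]
```

>>> {"op": "carry_out", "data": {
  "rows": [
    [[0,0.03,0],[0,0,0.001],0],
    [[0,0.035,0],[0,0,0],0],
    [[0,0.035,0],[0,0,0],0],
    [[0,0.035,0],[0,0,0],0],
    [[0,0.035,0],[0,0,0],0],
    [[0,0.035,0],[0,0,0],0],
    [[0,0.035,0],[0,0,0],0],
    [[0,0.035,0],[0,0,0],0],
    [[0,0.035,0],[0,0,0],0],
    [[0,0.035,0],[0,0,0],0],
    [[0,0.035,0],[0,0,0],0],
    [[0,0.008,0],[0,0,0],0]
  ]
}}

```text
t: 69.33
ee_pos: [557.5, 359.2, 307.7]
orientation: [0.269, 3.13, 0.003]
ft_force: [-0.0, -0.7, 0.4]
width: 87.9
```

>>> {"op": "carry_out", "data": {
  "rows": [
    [[0,0,0.03],[0,0,0],0],
    [[0,0,0.04],[0,0,0],0],
    [[0,0,0.03],[0,0,0],0],
    [[0,0,0],[0,0,0],0],
    [[0,0,0],[0,0,0],0],
    [[0,0,0],[0,0,0],0]
  ]
}}

```text
t: 69.83
ee_pos: [558.3, 354.9, 210.1]
orientation: [0.274, 3.128, 0.002]
ft_force: [-0.2, -0.0, 0.7]
width: 88.1
```

```bash
python3 - <<'E'
from h import *
to([557.7,354.8,129],170)
E
```

```text
t 69.83 pos [558.3 354.9 210.1] yaw 170.01 tilt 0.12 w 88.1 F [-0.2  -0.03  0.74] M [-0.032 -0.109 -0.011] q1 0.55 q6 -0.85
turn wz rad 0.0001
shift after turn (tool mm) [ 0.6 -0.2 81.1]
full rotvec in tool [0.0014 0.0016 0.0001]
```

>>> {"op": "carry_out", "data": {
  "rows": [
    [[0.0003,0,0.03],[0,0,0],0],
    [[0,0,0.03],[0,0,0],0],
    [[0,0,0.016],[0,0,0],0],
    [[0,0,0.003],[0,0,0],0],
    [[0,0,0],[0,0,0],0],
    [[0,0,0],[0,0,0],0],
    [[0,0,0],[0,0,0],1],
    [[0,0,0],[0,0,0],1],
    [[0,0,0],[0,0,0],1],
    [[0,0,0],[0,0,0],1],
    [[0,0,0],[0,0,0],1],
    [[0,0,0],[0,0,0],1]
  ]
}}

```text
t: 70.83
ee_pos: [557.0, 354.7, 129.4]
orientation: [0.273, 3.13, 0.0]
ft_force: [-0.4, 0.9, -0.0]
width: 51.7
```

>>> {"op": "carry_out", "data": {
  "rows": [
    [[0,0,0],[0,0,0],1],
    [[0,0,0],[0,0,0],1],
    [[0,0,0],[0,0,0],1],
    [[0,0,0],[0,0,0],1],
    [[0,0,0],[0,0,0],1],
    [[0,0,0],[0,0,0],1],
    [[0,0,0],[0,0,0],1]
  ]
}}

```text
t: 71.42
ee_pos: [557.1, 355.4, 129.2]
orientation: [0.273, 3.129, 0.002]
ft_force: [0.4, 4.8, -1.2]
width: 22.5
```

```bash
python3 - <<'E'
from h import *
kn()
E
```

```text
t 71.42 pos [557.1 355.4 129.2] yaw 170.03 tilt 0.07 w 22.5 F [ 0.4   4.8  -1.24] M [ 0.818 -0.306 -0.044] q1 0.55 q6 -0.85
44.19369911604034 -20.005032651761873 torque on tool Nmm 205.47015582285388
```

>>> {"op": "carry_out", "data": {
  "rows": [
    [[0.0004,-0.002,0],[0,0,0],1],
    [[0,0,0],[0,0,0],1],
    [[0,0,0],[0,0,0],1],
    [[0,0,0],[0,0,0],1]
  ]
}}

```text
t: 71.75
ee_pos: [557.0, 355.0, 129.2]
orientation: [0.273, 3.128, 0.006]
ft_force: [3.0, 10.8, -5.7]
width: 22.5
```

```bash
python3 - <<'E'
from h import *
kn()
E
```

```text
t 71.75 pos [557.  355.  129.2] yaw 170.02 tilt 0.25 w 22.5 F [ 3.04 10.78 -5.72] M [ 1.995e+00 -5.420e-01  1.000e-03] q1 0.55 q6 -0.85
44.20745990024124 -20.54318521950762 torque on tool Nmm 493.2035673475861
```

The knob stalls at once (0.4 mm of travel for a 2 mm command, torque about 0.49 N m), so the jaw bears at roughly 30 N, which friction can hold. I release.

>>> {"op": "carry_out", "data": {
  "rows": [
    [[0,0,0],[0,0,0],0],
    [[0,0,0],[0,0,0],0],
    [[0,0,0],[0,0,0],0],
    [[0,0,0],[0,0,0],0],
    [[0,0,0],[0,0,0],0],
    [[0,0,0],[0,0,0],0],
    [[0,0,-0.03],[0,0,0],0],
    [[0,0,-0.04],[0,0,0],0],
    [[0,0,-0.04],[0,0,0],0],
    [[0,0,-0.04],[0,0,0],0],
    [[0,0,-0.03],[0,0,0],0]
  ]
}}

```text
t: 72.67
ee_pos: [556.8, 352.9, 313.1]
orientation: [0.273, 3.127, 0.003]
ft_force: [1.6, 1.1, 0.1]
width: 87.0
```

>>> {"op": "carry_out", "data": {
  "rows": [
    [[0,-0.035,0],[0,0,0],0],
    [[0,-0.035,0],[0,0,0],0],
    [[0,-0.035,0],[0,0,0],0],
    [[0,-0.035,0],[0,0,0],0],
    [[0,-0.035,0],[0,0,0],0],
    [[0,-0.035,0],[0,0,0],0],
    [[0,-0.035,0],[0,0,0],0],
    [[0,-0.035,0],[0,0,0],0],
    [[0,-0.035,0],[0,0,0],0],
    [[0,-0.035,0],[0,0,0],0],
    [[0,0,0],[0,0,0],0],
    [[0,0,0],[0,0,0],0]
  ]
}}

```text
t: 73.67
ee_pos: [495.2, 6.5, 309.4]
orientation: [0.279, 3.129, 0.0]
ft_force: [0.7, 0.6, 0.2]
width: 87.9
```

```bash
python3 - <<'E'
from h import *
st()
snap('side','s_20',(155,200,285,320),6)
im=np.load('pics/s_20.npy').astype(int)
m=((im[:,:,0]-im[:,:,2]>25)&(im[:,:,0]<150)).astype(np.uint8)
m2=np.zeros_like(m);m2[264:285,164:179]=m[264:285,164:179]
n,l,s,c=cv2.connectedComponentsWithStats(m2);i=1+np.argmax(s[1:,4]);k=ray('side',[c[i]],137);d=k[0,:2]-A
print(c[i],k.round(1),np.degrees(np.arctan2(d[1],d[0])))
snap('top','t20c',(130,175,230,230),8)
E
```

```text
t 73.67 pos [495.2   6.5 309.4] yaw 169.82 tilt 0.02 w 87.9 F [0.65 0.57 0.22] M [ 0.04  -0.107 -0.028] q1 -0.01 q6 -1.40
[170.51162791 275.13953488] [[558.1 358.4 137. ]] -15.922934792953697
```

View pics/s_20.png

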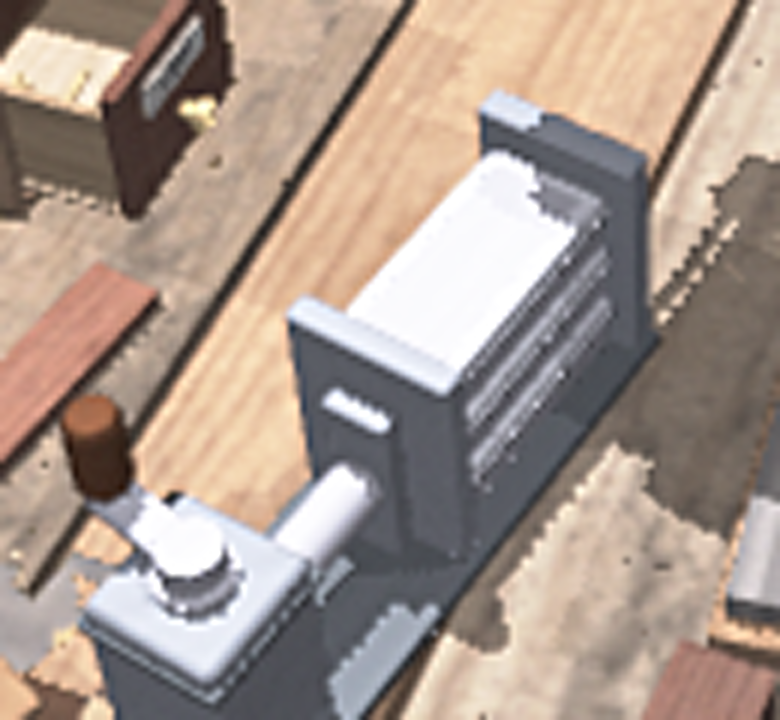

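View pics/t20c.png

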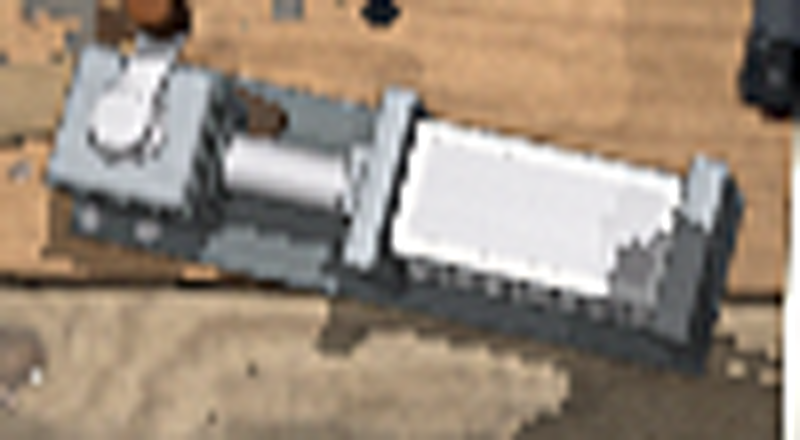

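The jaw and the fixed jaw both touch the three-tin pile. It is level, straight and centred, with the knob at the same place as before (98,450). I'm handing in.

```bash
python3 -c "
from workcell import close_job
print(close_job())"
```

```text
the job is handed in; nothing more can be done
None
```

The job is handed in at about t = 74 s of the 210 s allowed. Only three tins were on the bench. I cranked the jaw open by about 5 rad and hefted the tins at about 7.5, 5.0 and 2.9 N. They are piled heaviest at the bottom, and I cranked the jaw shut on them and let go.

- **Tin knocked aside:** the bottom tin was found shifted about 30 mm sideways after I first placed it. I measured it again, gripped it and put it back in the middle before stacking the others.
- **Clamping:** the first closing pressed harder than needed, up to about 48 N at the knob. I eased back, let go, then gripped again and tightened gently. The knob stalled at once at about 0.49 N m, which I estimate is up to 30 N at the jaw and within what the crank's friction holds.
- **Last checks:**
  - The pile looks level, straight and within about 2 mm of the centre line.
  - The knob angle was unchanged after letting go.
  - The sanding block had not visibly moved in the last overview, and nothing touched the other bystanders.
- **Disagreements:** the jaw gap measured 118 mm by camera, against 116 mm for the tins. My camera readings of the gap ran 2 to 4 mm high throughout compared with the crank angle. The jaw force after letting go is inferred from the knob torque, not measured.

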